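Feed a test plate under the guard of a marking press with a push stick

TASK

Take the orange push stick by its black handle from its rubber mat and use it to push the green test plate along the bed of the marking press, in under the yellow guard, until it has firmly pressed in the red spring stop hidden inside; the stop may be set anywhere in its slot, so feel for it, and never shove the plate harder than 25 N. Move the plate with the stick only, keep your fingers off the plate and the press, then draw the stick out and set it back upright on its mat, leaving the plate home against the stop and the tube, tape roll and timer undisturbed.

Things in the scene. Friction and masses are not known exactly. Their poses are not given: they have to be found in the camera images.
- guard_mouth (a point): middle of the guard's low opening, on the bed surface of the fixed marking press (bed top 12 mm above the bench). x = feed direction into the press, y across, z up. Bed: 150 mm wide, from x = -130 to 170 mm. Yellow guard at x = 0: opening 22 mm high, 63 mm wide; guard and clear hood reach 42 mm above the bed; a blue head behind (from x = 90 mm) reaches 108 mm
- press: the whole press; origin at bench height below the guard mouth, same axes. Two aluminium fences, 10 mm high, leave a straight channel 63 mm wide from x = -35 mm inwards; before that they flare outwards by 0.28 rad to x = -88 mm, about 93 mm wide there
- skid_ramp (a point): front of a sprung skid under the hood (two bent steel runners): lead-in slope from here (38 mm behind the guard) down to its level part, 75 to 102 mm behind the guard and 10 mm above the bed. It rides up on the plate's top and makes it drag with roughly 4 to 12 N; this drag also holds the plate in place when it is let go
- end_stop (a joint): how far the red sprung stop inside the press is pushed in (m): 0 untouched, 0.006 at its solid limit; spring force about 2 N as it starts to move, 4 N at the limit. Its untouched face lies anywhere from 80 to 125 mm behind the guard mouth (its carriage is clamped at an unknown place). Its rod with a red tip sticks out at the back of the press
- coupon_center (a point): centre of the green test plate, 70 (its x) x 60 (its y) x 12 mm, about 80 g, lying loose on the bed before the guard, its x roughly along the feed
- stick_grip (a point): grip point of the push stick, in its black handle: an upright block 46 mm long (x), 18 mm wide (y, squeeze here), 10 to 51 mm above the stick's underside; this point is 34 mm above the underside. x points along the stick to its nose, z up. The stick is a flat orange bar 190 x 26 x 10 mm, about 110 g; its nose (pushing end) is 110 mm ahead of this point, its tail 80 mm behind
- stick_nose (a point): middle of the push stick's flat nose face, 5 mm above the stick's underside
- mat: black rubber parking mat 240 (x) x 100 (y) x 3 mm, fixed on the bench; origin at the centre of its underside. The stick stands on it, bar down, roughly along the mat's x
- push_stick: the push stick; origin at the middle of the underside of its bar, x to the nose, z up
- coupon: the green test plate; origin at the centre of its underside, x along its length, z up
- tube: bystander: red-capped tube standing beside the press, 33 mm wide, 112 mm high; origin at its foot
- timer: bystander: white bench timer 62 x 66 x 19 mm lying on the bench on the other side of the bed from the mat; origin at its underside
- tape: bystander: roll of black tape lying flat on the bench beside the press, 58 mm wide, 19 mm high; origin at its underside
Mind the look-alikes: they are no part of the job. What is shaped like the coupon but brown or pink is not meant.

How it is judged:
On the way, in this order (a step that is already met when the one before it is completed fails the run):
1. the push stick is lifted off its mat (height (world z) of stick_grip above 0.052 m), for 0.1 s.
2. the stick presses the plate against the spring stop inside the guard (value of joint end_stop above 0.0015 m and contact force between push_stick and coupon above 1.5 N and x of coupon_center in the frame of guard_mouth above 0.04 m), for 0.1 s.
At the end, for the whole second after the job is handed in: the plate lies flat under the guard, square to the feed within 0.07 rad, still holding the spring stop pressed in by at least 1.5 mm; the push stick stands upright (within 0.1 rad) on its mat, its middle within 60 mm (mat's x) and 45 mm (mat's y) of the mat's middle; both at rest (value of joint end_stop above 0.0015 m and x of coupon_center in the frame of guard_mouth above 0.04 m and angle between the x axis of coupon and the x axis of guard_mouth, either way round below 0.07 rad and angle between coupon's own z axis and vertical below 0.08 rad and linear speed of each of coupon, push_stick below 0.01 m/s and x of push_stick in the frame of mat between -0.06 and 0.06 m and y of push_stick in the frame of mat between -0.045 and 0.045 m and height (world z) of push_stick below 0.008 m and angle between push_stick's own z axis and vertical below 0.1 rad); the robot touches nothing.
It fails at once if the stick shoves the plate with more than 25 N (contact force between push_stick and coupon above 25 N).
It fails at once if the fingers or the arm touch the plate (contact force between any of the fingers, the arm and coupon above 0.5 N).
It fails at once if the fingers or the arm press on the marking press (over 3 N) (contact force between any of the fingers, the arm and press above 3 N).
It fails at once if a bystander is moved by more than 30 mm or tipped (distance of any of tube, tape, timer from where it was at the start of the episode above 0.03 m or angle between tube's own z axis and vertical above 0.5 rad).
It also fails if it takes over 72 s, if anything falls off the work surface, if the arm or the gripper's body presses on something with over 40 N, if the wrist force passes 120 N, or if a joint passes its speed limit or range.

ROBOT

A 6-joint arm with a two-finger parallel gripper is mounted at the origin on a cart in front of the work surface, level with it; the furniture and walls round the work are solid. World frame = base frame: x ahead of the robot, y to its left, z up, the work surface at z = 0. Lengths are in m, angles in rad, forces in N, time in s.
With the tool pointing down it reaches from about 0.35 to 0.925 m from the base axis. Payload 6.4 kg.
Tool frame: the origin (TCP) lies between the finger pads; the fingertips stand 11 mm ahead of it and the grasp point (between the pads) lies 8 mm behind it; z points along the fingers, y is the direction in which the jaws open and shut (so a half turn about z gives the same grasp; the last joint's range is limited). The gripper opens to 85 mm and grips with 20 to 120 N. Pads are 22 mm wide; open, the fingers measure 114 mm over their backs; the gripper's body (76 mm by 85 mm) begins 54 mm behind the grasp point. The pads swing forward as they close: fully open they stand 13 mm farther back than shut.
Start: joints at [1.17, 0.245, 1.558, -0, 1.339, -0.174], TCP at [0.146, 0.633, 0.208] pointing down, gripper open.
Joint ranges: [-3.13, 3.13], [-1.02, 2.26], [0.13, 2.54], [-0.95, 4.09], [0.21, 2.88], [-2.74, 2.74]. Speed limits (rad/s): [2.57, 2.57, 3.14, 3.14, 3.14, 3.14].

INTERFACE

Orientations are given as a rotation vector (axis times angle).
In Python, from plant import env, viewer gives the robot as it stands.
- The arm moves only by the tool move_arm, never from a script. Its argument "steps" is a list of rows, each a list of 3 entries, a list of its own where there are three numbers: the shift along the tool's x, y, z scaled (see below), then the turn, a rotation vector about the tool's x, y, z scaled (see below), then the finger opening in mm, from 0 to 85.4. In form: [[[x, y, z], [ax, ay, az], gripper], ...]. A call has 1 to 20 rows; each row is the pose to reach, as a shift and turn from the pose commanded when the call began, along the tool's axes at that moment; what a row does not reach only later rows make up. The controller multiplies each number of a shift by 0.1 m and each number of a turn by 0.5 rad. A row lasts 1/10 s, in which the tool goes at most 50 mm and 8.59 degrees, less where a joint would pass 70% of its speed; a pose out of reach is approached as far as the arm can. A call with a number of a shift or a turn outside -1 to 1 is refused whole. A call with a gripper value outside its range is refused whole. The fingers move at their own pace and stop on an object; "newtons" is the grip in N (left out, the last holds). Time passes only in rows, so rows that repeat a pose let the fingers close. It gives the time, the measured TCP pose, the force and the opening at its end, in the units of the state.
- env.state(): the state, without advancing time (a new reading comes with each control period).
- viewer.capture(name): name is "side" or "top" or "wrist"; returns (picture, depth): 480x640x3 uint8, red, green, blue; 480x640 float32, m along the optical axis (not along the pixel's ray), 0 where there is no reading.
- viewer.camera_params(name): a dict with "fx", "fy", "cx", "cy" (pixels), "k1" (the pictures are not rectified: a ray, as slopes to the right and down, at radius r is drawn at 1 + k1 r^2 times it, then the intrinsics apply), "rvec" (rotation vector, rad) and "tvec" (3), from world to camera coordinates, as OpenCV has them. Camera axes: x right, y down, z forward; pixel columns grow to the right and rows downward; lengths in m; the calibration is good to about 2 mm. A picture is of the moment at which its call begins: read the wrist's pose just before it. camera_params takes no time and is no camera call; for the wrist camera it gives the pose at the moment of the call.
- env.hand_in(): hands the job in, once; it reports no verdict.
The state is a dict: "time_s": time; "qpos": joint angles; "joint_vel": joint speeds; "joint_efforts": joint torques, N m; "position": TCP position; "tcp_rot": TCP orientation; "wrist_force": force on the tool from outside, world axes, zero at the start; "moment": the same for the moment, N m; "gripper_width": finger opening in m.
Only numpy, scipy, OpenCV 4.12 (cv2) and the standard library are available. Lean on these libraries where they do the work, as an engineer would, in place of code of your own. Each camera call takes 0.05 s, during which the arm holds its last target.

## Working session

There is one attempt and no reset: what is moved stays moved. The work goes in short steps, Python scripts to look and compute and a tool call to move; the robot and the scene stay as the last step left them, time stands still between calls to the robot, and variables do not carry over. Pictures are saved under pics/ and viewed, and the job is handed in when it is done.

Besides the shell and the picture viewer there is one more tool, called after "Call:" as name(argument=value, ...) on one line, values as JSON. move_arm: Moves the arm, as the interface text tells. Shifts and turns lie within -1 to 1; 1 stands for 0.1 m of shift or 0.5 rad of turn. Its arguments: {"type":"object","properties":{"steps":{"type":"array","items":{"type":"array"}},"newtons":{"type":"number"}},"required":["steps"]}

```bash
ls; mkdir -p pics; python3 - <<'E'
from plant import env, viewer
import cv2
print(env.state())
for n in ["side","top","wrist"]:
    print(n,viewer.camera_params(n))
    p,d=viewer.capture(n)
    cv2.imwrite(f"pics/{n}0.png",p[:,:,::-1])
    import numpy as np
    np.savez(f"pics/{n}0.npz",p=p,d=d)
E
```

```text
pics
{'time_s': 0.0, 'qpos': array([ 1.16988403e+00,  2.45851675e-01,  1.55904978e+00, -1.58615987e-05,
        1.33864992e+00, -1.74108586e-01]), 'joint_vel': array([-7.18055382e-04,  3.41315052e-04, -8.77429726e-05,  4.40877621e-04,
        8.41873803e-04,  1.04394226e-03]), 'joint_efforts': array([-2.34068619e-03, -4.29512465e+01, -3.26132941e+01, -2.47969356e-04,
        5.34333580e-03, -1.49568208e-06]), 'position': array([0.14592515, 0.63278523, 0.20733707]), 'tcp_rot': array([-3.55432293e-01, -3.12087599e+00,  2.95682492e-03]), 'wrist_force': array([-0.05326376,  0.10350944,  0.15333456]), 'moment': array([ 0.01392043,  0.02688272, -0.03348883]), 'gripper_width': 0.08526779004120721}
side {'fx': 510.8954912073524, 'fy': 510.8954912073524, 'cx': 318.0193972311013, 'cy': 243.99476267732817, 'k1': -0.09191419057974239, 'rvec': array([ 0.38041943,  2.56987687, -1.46544339]), 'tvec': array([ 0.48917765, -0.14860385,  1.42445514])}
top {'fx': 543.5634929672385, 'fy': 543.5634929672385, 'cx': 318.0713255366593, 'cy': 236.29321122293652, 'k1': -0.007836805000242681, 'rvec': array([ 2.171216  , -2.13873297,  0.11820283]), 'tvec': array([0.19649027, 0.6069729 , 1.08870335])}
wrist {'fx': 347.27612879996497, 'fy': 347.27612879996497, 'cx': 316.66751647716035, 'cy': 241.81562495913465, 'k1': 0.02323171411307928, 'rvec': array([-2.27945132, -1.81445303, -0.25202629]), 'tvec': array([-0.64788561, -0.03633691,  0.37869474])}
```

View pics/side0.png

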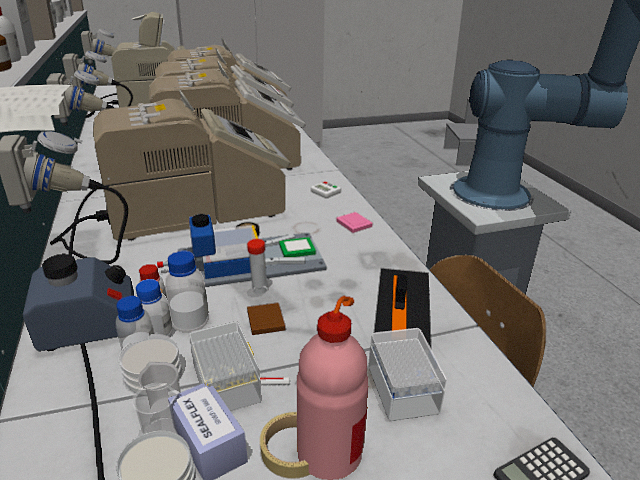

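View pics/top0.png

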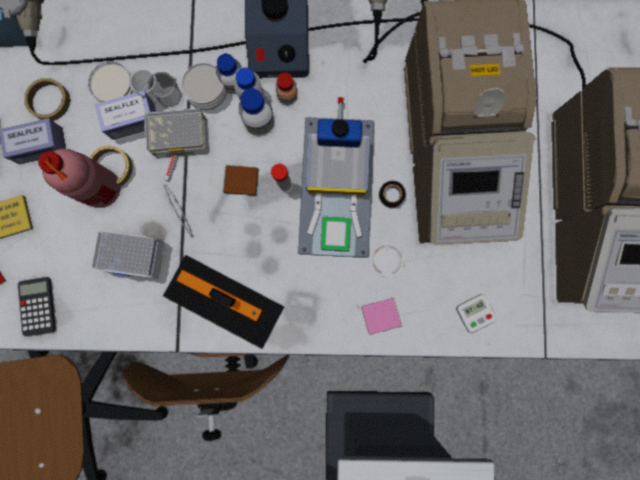

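View pics/wrist0.png

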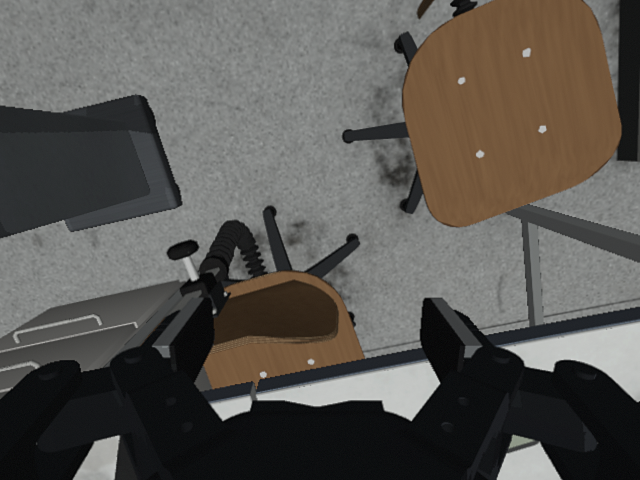

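The top view shows the press at about (337,185), with the green plate at (336,234) on its bed. The orange stick with its black handle is at (222,298) on the black mat. The look-alikes are the brown plate (240,180) and the pink plate (381,315). The tube is at (280,178), the tape roll at (391,194) and the timer at (476,313).

```bash
cat > h.py <<'E'
import numpy as np, cv2
from scipy.spatial.transform import Rotation as R
def load(n): 
    z=np.load(n); return z['p'],z['d']
def ray(c,uv):
    uv=np.atleast_2d(np.float64(uv))
    q=np.stack([(uv[:,0]-c['cx'])/c['fx'],(uv[:,1]-c['cy'])/c['fy']],1)
    s=q.copy()
    for _ in range(20):
        s=q/(1+c['k1']*(s**2).sum(1,keepdims=True))
    d=np.c_[s,np.ones(len(s))]
    Rm=R.from_rotvec(c['rvec']).as_matrix()
    return -Rm.T@c['tvec'], d@Rm
def plane(c,uv,z):
    o,d=ray(c,uv); return o+d*((z-o[2])/d[:,2])[:,None]
def proj(c,P):
    P=np.atleast_2d(P); X=R.from_rotvec(c['rvec']).apply(P)+c['tvec']
    s=X[:,:2]/X[:,2:]; s=s*(1+c['k1']*(s**2).sum(1,keepdims=True))
    return s*[c['fx'],c['fy']]+[c['cx'],c['cy']]
def depthpts(c,d,uv):
    o,r=ray(c,uv); uv=np.atleast_2d(np.int32(np.round(uv)))
    return o+r*d[uv[:,1],uv[:,0]][:,None]
def big(mask):
    cs,_=cv2.findContours(mask.astype(np.uint8),cv2.RETR_EXTERNAL,cv2.CHAIN_APPROX_NONE)
    return sorted(cs,key=cv2.contourArea,reverse=True)
E
python3 - <<'E'
from plant import env, viewer
from h import *
p,d=load('pics/top0.npz'); c=viewer.camera_params('top')
hsv=cv2.cvtColor(p,cv2.COLOR_RGB2HSV).astype(int); H,S,V=hsv[...,0],hsv[...,1],hsv[...,2]
def rep(name,m,z):
    cs=big(m)
    for k in cs[:2]:
        if cv2.contourArea(k)<30: continue
        r=cv2.minAreaRect(k); box=cv2.boxPoints(r)
        W=plane(c,box,z); ctr=plane(c,[r[0]],z)[0]
        e=[np.linalg.norm(W[i]-W[(i+1)%4]) for i in range(2)]
        mm=np.zeros(m.shape,np.uint8);cv2.drawContours(mm,[k],-1,1,-1)
        ys,xs=np.nonzero(mm); dp=depthpts(c,d,np.c_[xs,ys])
        print(name,np.round(r[0],1),'ctr',ctr.round(4),'sides',np.round(e,4),'W',W.round(3)[:,:2].tolist(),'depthz med',np.median(dp[:,2]).round(4))
rep('green',(H>45)&(H<85)&(S>120)&(V>80),0.024)
rep('orange',(H>8)&(H<22)&(S>180)&(V>150),0.013)
rep('yellow',(H>22)&(H<35)&(S>150)&(V>120),0.054)
roi=np.zeros(V.shape,bool); roi[250:350,155:290]=1
rep('mat',(V<110)&roi|((H>8)&(H<22)&(S>180)&roi),0.003)
cs=(V<60)&roi
o=p[90:270,270:420]; cv2.imwrite('pics/press0.png',cv2.resize(o,None,fx=4,fy=3.3,interpolation=cv2.INTER_CUBIC)[:,:,::-1])
o=p[245:355,150:300]; cv2.imwrite('pics/mat0.png',cv2.resize(o,None,fx=5,fy=5,interpolation=cv2.INTER_CUBIC)[:,:,::-1])
E
```

```text
green [335.4 233.4] ctr [0.6122 0.1696 0.024 ] sides [0.0689 0.0586] W [[0.579, 0.2], [0.648, 0.197], [0.645, 0.139], [0.577, 0.142]] depthz med 0.024
orange [195.  282.9] ctr [0.5045 0.4628 0.013 ] sides [0.023  0.0742] W [[0.51, 0.501], [0.531, 0.491], [0.499, 0.425], [0.478, 0.435]] depthz med 0.0126
orange [245.9 308.7] ctr [0.4526 0.3541 0.013 ] sides [0.0231 0.0573] W [[0.454, 0.385], [0.475, 0.375], [0.451, 0.323], [0.43, 0.333]] depthz med 0.013
yellow [ 11.  216.4] ctr [0.6341 0.8403 0.054 ] sides [0.0635 0.0718] W [[0.66, 0.882], [0.677, 0.821], [0.608, 0.799], [0.592, 0.859]] depthz med 0.0142
yellow [484.8  69.7] ctr [ 0.962  -0.1417  0.054 ] sides [0.0595 0.0235] W [[0.972, -0.112], [0.976, -0.171], [0.952, -0.172], [0.948, -0.112]] depthz med 0.2827
mat [211.2 317.2] ctr [0.4335 0.4279 0.003 ] sides [0.1867 0.2555] W [[0.409, 0.583], [0.576, 0.499], [0.458, 0.273], [0.295, 0.359]] depthz med 0.0034
mat [162.5 265.5] ctr [0.5407 0.5361 0.003 ] sides [0.0322 0.066 ] W [[0.574, 0.554], [0.574, 0.522], [0.508, 0.518], [0.508, 0.55]] depthz med 0.0024
```

View pics/press0.png

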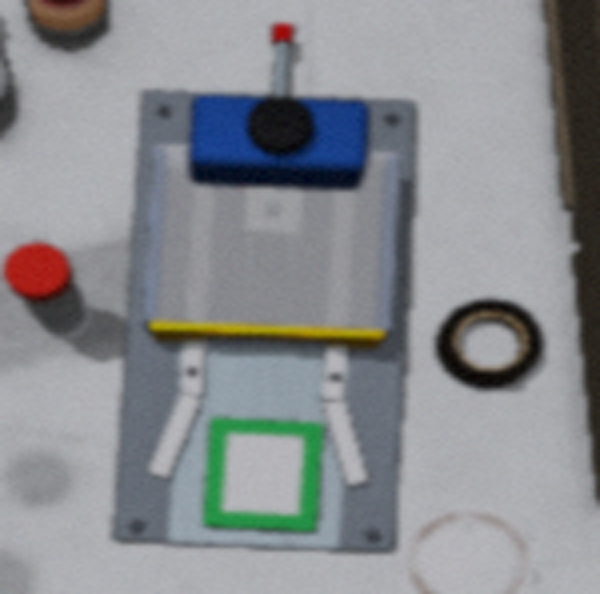

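View pics/mat0.png

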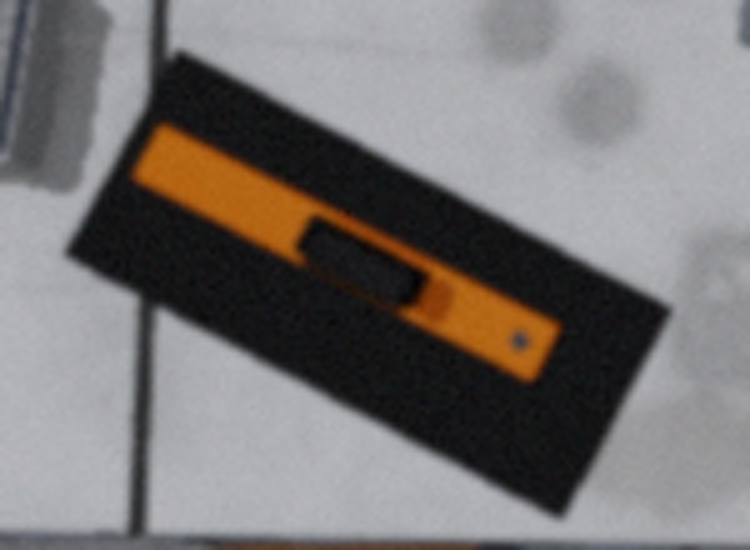

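The crops confirm the choice. The nose is the left (longer) end of the stick and the tail has the small hole. The green-framed plate lies on the bed at the flare. Next I'll fit the exact poses.

```bash
python3 - <<'E'
from plant import env, viewer
from h import *
p,d=load('pics/top0.npz'); c=viewer.camera_params('top')
hsv=cv2.cvtColor(p,cv2.COLOR_RGB2HSV).astype(int); H,S,V=hsv[...,0],hsv[...,1],hsv[...,2]
print('cam',ray(c,[[320,240]])[0].round(3))
# stick
m=(H>5)&(H<24)&(S>150)&(V>90); roi=np.zeros(m.shape,bool); roi[255:335,165:275]=1
ys,xs=np.nonzero(m&roi)
r=cv2.minAreaRect(np.c_[xs,ys].astype(np.float32)); W=plane(c,cv2.boxPoints(r),0.013); print('stick box',W.round(4)[:,:2].tolist(), plane(c,[r[0]],.013).round(4))
E_=[np.linalg.norm(W[i]-W[(i+1)%4]) for i in range(2)]; print(E_)
# handle: dark pixels by depth
ys,xs=np.nonzero(roi); P=depthpts(c,d,np.c_[xs,ys]); k=(P[:,2]>0.045)&(P[:,2]<.07); 
hp=P[k]; print('handle n',k.sum(),hp.mean(0).round(4)); rr=cv2.minAreaRect(hp[:,:2].astype(np.float32)*1000); print(rr)
# mat corners from crop
mc=np.array([[182,52],[670,310],[562,518],[68,252]])/5+[150,245]
M=plane(c,mc-0.4,0.003); print('mat',M.round(4)[:,:2].tolist(),M.mean(0).round(4),[np.linalg.norm(M[i]-M[(i+1)%4]).round(4) for i in range(4)], np.degrees(np.arctan2(*(M[0]+M[3]-M[1]-M[2])[[1,0]])))
bc=np.array([[140,92],[415,100],[397,550],[112,540]])/[4,3.3]+[270,90]-.4
B=plane(c,bc,0.012); print('bed',B.round(4)[:,:2].tolist(),[np.linalg.norm(B[i]-B[(i+1)%4]).round(4) for i in range(4)])
f=(B[0]+B[1])/2; g=(B[2]+B[3])/2; ax=(f-g)/np.linalg.norm(f-g); print('yaw',np.degrees(np.arctan2(ax[1],ax[0])),'mouth',((f-ax*.170)+(g+ax*.130))/2, (B.mean(0)-ax*.02))
yc=np.array([[150,320],[386,331]])/[4,3.3]+[270,90]-.4
Y=plane(c,yc,0.054); print('guard top front-ish',Y.round(4))
yc=np.array([[150,335],[386,342]])/[4,3.3]+[270,90]-.4
print('guard lower edge px on 0.054', plane(c,yc,0.054).round(4))
s=env.state(); T=R.from_rotvec(s['tcp_rot']).as_matrix(); print(T.round(3)); w=viewer.camera_params('wrist'); o=ray(w,[[0,0]])[0]; print('wristcam in tool',T.T@(o-s['position']))
for n,pt in [('tube',[280,171]),('tape',[391,194]),('timer',[476,313])]: print(n,plane(c,[pt],{'tube':.112,'tape':.019,'timer':.019}[n]).round(3))
E
```

```text
cam [0.47  0.193 1.155]
stick box [[0.5091, 0.5036], [0.5338, 0.4923], [0.4515, 0.3207], [0.4272, 0.3324]] [[0.4802 0.4118 0.013 ]]
[np.float64(0.027233080024248037), np.float64(0.1902566588216747)]
handle n 206 [0.4737 0.3977 0.0533]
((473.61077880859375, 397.69000244140625), (45.09589385986328, 17.754579544067383), 65.0556869506836)
mat [[0.5638, 0.4869], [0.458, 0.2762], [0.3713, 0.3193], [0.4783, 0.5315]] [0.4678 0.4035 0.003 ] [np.float64(0.2358), np.float64(0.0969), np.float64(0.2377), np.float64(0.0964)] 63.292039676435515
bed [[0.867, 0.2393], [0.8634, 0.0898], [0.5661, 0.0982], [0.5703, 0.2485]] [np.float64(0.1496), np.float64(0.2974), np.float64(0.1504), np.float64(0.2968)]
yaw -1.710831488915848 mouth [0.69673843 0.1695509  0.012     ] [0.69673843 0.1695509  0.012     ]
guard top front-ish [[0.7049 0.2297 0.054 ]
 [0.6996 0.108  0.054 ]]
guard lower edge px on 0.054 [[0.6954 0.2295 0.054 ]
 [0.6926 0.108  0.054 ]]
[[-0.974  0.225 -0.001]
 [ 0.225  0.974 -0.001]
 [ 0.    -0.002 -1.   ]]
wristcam in tool [ 0.06896757 -0.00152565 -0.16605697]
tube [[0.723 0.282 0.112]]
tape [[0.699 0.052 0.019]]
timer [[ 0.451 -0.123  0.019]]
```

Every measured size matches what was given: stick 190 x 27 mm, handle 45 x 18 mm, bed 297 x 150 mm and plate 69 x 59 mm, all at the right heights. Next is a helper that works out the moves.

```bash
cat > to.py <<'E'
import sys
from plant import env
from h import *
def plan(x,y,z,yaw,n=1):
    """numbers of n calls to reach TCP x,y,z with tool pointing straight down, tool x at yaw(deg)"""
    s=env.state(); T=R.from_rotvec(s['tcp_rot']); p=s['position']
    a=np.radians(yaw); G=R.from_matrix(np.c_[[np.cos(a),np.sin(a),0],[np.sin(a),-np.cos(a),0],[0,0,-1]])
    print('t',round(s['time_s'],2),'F',s['wrist_force'].round(2),'w',round(s['gripper_width']*1000,1),'pos',p.round(4))
    for i in range(n):
        f=1/(n-i); d=(np.array([x,y,z])-p)*f; rv=(T.inv()*G).as_rotvec()*f
        sh=(T.inv().apply(d)/0.1).round(3); tu=(rv/0.5).round(3)
        print(sh.tolist(),tu.tolist())
        p=p+T.apply(sh*0.1); T=T*R.from_rotvec(tu*0.5)
if __name__=='__main__':
    v=list(map(float,sys.argv[1:])); plan(*v[:4],int(v[4]) if len(v)>4 else 1)
E
python3 to.py 0.4738 0.3983 0.15 64.4 5
```

```text
t 0.15 F [ 0.51  0.31 -0.09] w 85.5 pos [0.146  0.6329 0.2076]
[-0.744, -0.31, 0.116] [-0.001, 0.0, 0.716]
[-0.806, -0.029, 0.115] [-0.0, 0.0, 0.716]
[-0.765, 0.255, 0.115] [-0.0, 0.001, 0.717]
[-0.627, 0.507, 0.115] [-0.001, 0.001, 0.716]
[-0.409, 0.695, 0.116] [-0.0, 0.0, 0.717]
```

Call:
move_arm(steps=[[[-0.744, -0.31, 0.116], [0, 0, 0.716], 70], [[-0.744, -0.31, 0.116], [0, 0, 0.716], 70], [[-0.744, -0.31, 0.116], [0, 0, 0.716], 70]], newtons=100)

```text
time_s: 0.45
position: [0.214, 0.5841, 0.1955]
tcp_rot: [0.917, 3.004, -0.004]
wrist_force: [-0.3, 0.4, 0.5]
gripper_width: 0.0702
```

Call:
move_arm(steps=[[[-0.806, -0.029, 0.115], [0, 0, 0.716], 70], [[-0.806, -0.029, 0.115], [0, 0, 0.716], 70], [[-0.806, -0.029, 0.115], [0, 0, 0.716], 70]])

```text
time_s: 0.75
position: [0.2797, 0.5371, 0.1841]
tcp_rot: [1.438, 2.793, -0.004]
wrist_force: [-0.0, 0.6, -0.5]
gripper_width: 0.07
```

Call:
move_arm(steps=[[[-0.765, 0.255, 0.115], [0, 0, 0.717], 70], [[-0.765, 0.255, 0.115], [0, 0, 0.717], 70], [[-0.765, 0.255, 0.115], [0, 0, 0.717], 70]])

```text
time_s: 1.05
position: [0.3452, 0.4901, 0.1727]
tcp_rot: [1.913, 2.492, -0.003]
wrist_force: [-0.5, 0.4, -0.0]
gripper_width: 0.0701
```

Call:
move_arm(steps=[[[-0.627, 0.507, 0.115], [0, 0, 0.716], 70], [[-0.627, 0.507, 0.115], [0, 0, 0.716], 70], [[-0.627, 0.507, 0.115], [0, 0, 0.716], 70]])

```text
time_s: 1.35
position: [0.4108, 0.4431, 0.1613]
tcp_rot: [2.326, 2.111, -0.002]
wrist_force: [-1.2, 1.2, 0.0]
gripper_width: 0.0699
```

Call:
move_arm(steps=[[[-0.409, 0.695, 0.116], [0, 0, 0.717], 70], [[-0.409, 0.695, 0.116], [0, 0, 0.717], 70], [[-0.409, 0.695, 0.116], [0, 0, 0.717], 70], [[-0.409, 0.695, 0.116], [0, 0, 0.717], 70]])

```text
time_s: 1.75
position: [0.4744, 0.3979, 0.1502]
tcp_rot: [-2.66, -1.672, 0.002]
wrist_force: [-0.7, 0.1, 0.4]
gripper_width: 0.0697
```

```bash
python3 to.py 0.4738 0.3983 0.03 64.4 2; python3 - <<'E'
from plant import env, viewer
from h import *
c=viewer.camera_params('wrist'); p,d=viewer.capture('wrist'); np.savez('pics/w1.npz',p=p,d=d); cv2.imwrite('pics/w1.png',p[:,:,::-1])
E
```

```text
t 1.75 F [-0.68  0.09  0.41] w 69.7 pos [0.4744 0.3979 0.1502]
[0.001, -0.003, 0.601] [-0.001, 0.001, -0.002]
[0.0, -0.004, 0.601] [-0.001, 0.001, -0.001]
```

View pics/w1.png

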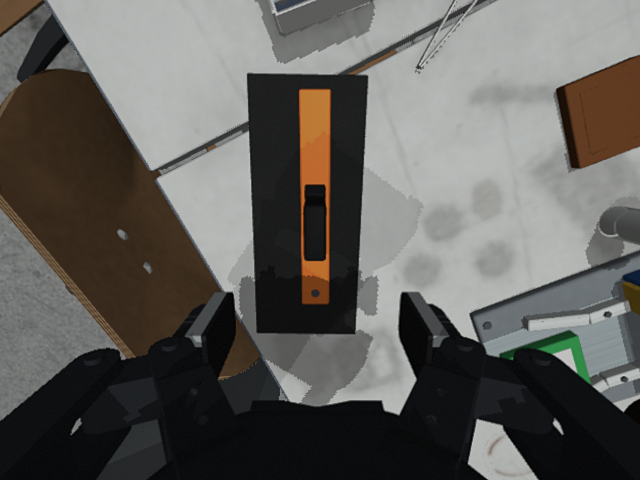

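The wrist view shows the stick upright at column 315, with its handle at about (315,222), midway between the fingers and with its nose up. I'll check the handle by ray before descending.

```bash
python3 - <<'E'
from plant import env, viewer
from h import *
c=viewer.camera_params('wrist'); p,d=load('pics/w1.npz')
ys,xs=np.mgrid[150:290,280:350]; P=depthpts(c,d,np.c_[xs.ravel(),ys.ravel()]); k=(P[:,2]>.048)&(P[:,2]<.058); print(k.sum(),P[k].mean(0).round(4),cv2.minAreaRect((P[k][:,:2]*1000).astype(np.float32)))
E=plane(c,[[315.5,89],[315,304]],.013); print(E.round(4), np.linalg.norm(E[0]-E[1]), np.degrees(np.arctan2(*(E[0]-E[1])[[1,0]])))
E
```

```text
1284 [0.4737 0.4007 0.0544] ((473.0033264160156, 399.6583557128906), (45.506439208984375, 17.491870880126953), 64.75664520263672)
[[0.5211 0.4975 0.013 ]
 [0.4388 0.3268 0.013 ]] 0.1894827103409217 64.26071158468123
```

Call:
move_arm(steps=[[[0, 0, 0.3], [0, 0, 0], 70], [[0, -0.003, 0.6], [0, 0, 0], 70], [[0, -0.005, 0.8], [0, 0, 0], 70], [[0, -0.007, 1.0], [0, 0, 0], 70]])

```text
time_s: 2.2
position: [0.4723, 0.3995, 0.0497]
tcp_rot: [-2.656, -1.678, 0.001]
wrist_force: [0.7, 0.4, 0.2]
gripper_width: 0.0699
```

Call:
move_arm(steps=[[[0, 0, 0.1], [0, 0, 0], 70], [[0, 0, 0.2], [0, 0, 0], 70], [[0, 0, 0.2], [0, 0, 0], 70], [[0, 0, 0.2], [0, 0, 0], 17], [[0, 0, 0.2], [0, 0, 0], 10], [[0, 0, 0.2], [0, 0, 0], 10], [[0, 0, 0.2], [0, 0, 0], 10], [[0, 0, 0.2], [0, 0, 0], 10], [[0, 0, 0.2], [0, 0, 0], 10], [[0, 0, 0.2], [0, 0, 0], 10], [[0, 0, 0.2], [0, 0, 0], 10]], newtons=100)

```text
time_s: 3.3
position: [0.4735, 0.3995, 0.0322]
tcp_rot: [-2.658, -1.674, -0.001]
wrist_force: [-3.5, -1.4, 6.4]
gripper_width: 0.0098
```

```bash
python3 to.py 0.4738 0.3983 0.03 64.4 1; python3 to.py 0.445 0.177 0.11 -1.7 4
```

```text
t 3.3 F [-3.46 -1.44  6.4 ] w 9.8 pos [0.4735 0.3995 0.0322]
[-0.01, 0.008, 0.022] [-0.0, -0.001, -0.0]
t 3.3 F [-3.46 -1.44  6.4 ] w 9.8 pos [0.4735 0.3995 0.0322]
[-0.532, 0.176, -0.195] [-0.0, -0.0, 0.577]
[-0.46, 0.32, -0.195] [-0.0, -0.0, 0.577]
[-0.35, 0.438, -0.195] [-0.001, -0.0, 0.577]
[-0.212, 0.52, -0.194] [-0.0, -0.001, 0.576]
```

The opening reads 9.8 mm, but the handle is 18 mm wide, so something is off. I'll look.

```bash
python3 - <<'E'
from plant import env, viewer
from h import *
for n in ['wrist','side','top']:
    p,d=viewer.capture(n); np.savez(f'pics/{n}2.npz',p=p,d=d); cv2.imwrite(f'pics/{n}2.png',p[:,:,::-1])
    if n=='side': cv2.imwrite('pics/side2c.png',cv2.resize(p[230:370,330:490],None,fx=5,fy=4,interpolation=cv2.INTER_CUBIC)[:,:,::-1])
print(env.state()['wrist_force'])
E
```

```text
[-3.06207328 -0.27077171  6.48951825]
```

View pics/wrist2.png

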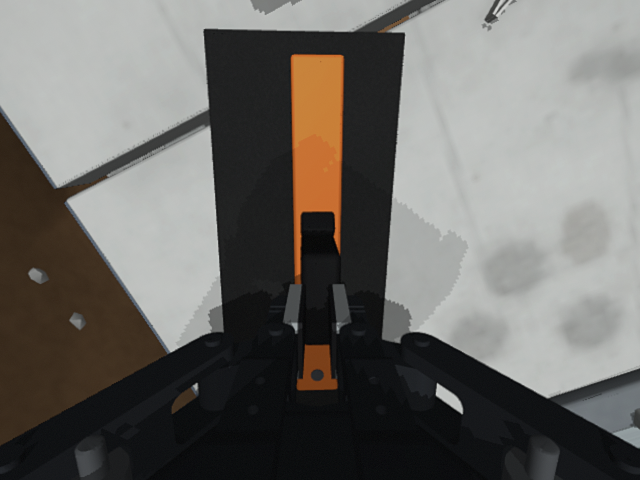

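View pics/side2c.png

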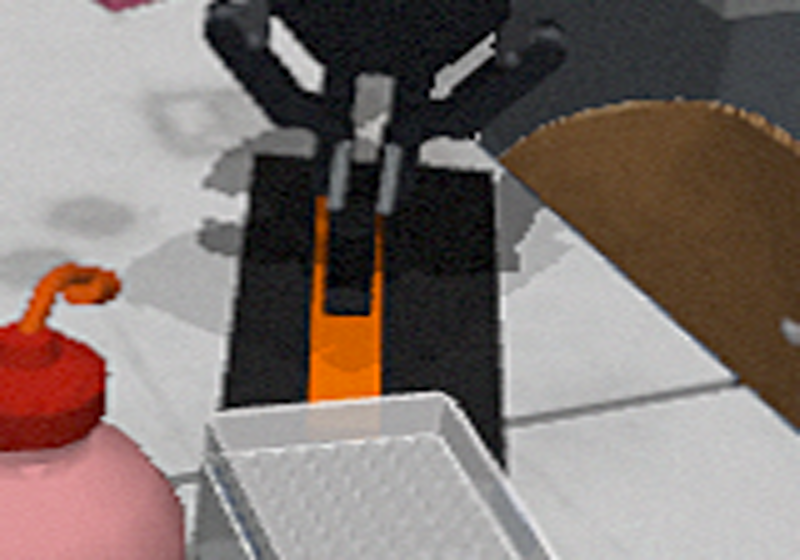

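The pads do appear to clasp the handle, from about (300,300) to (333,300). I'll close fully to see whether the opening is held up by something.

Call:
move_arm(steps=[[[0, 0, 0], [0, 0, 0], 0], [[0, 0, 0], [0, 0, 0], 0], [[0, 0, 0], [0, 0, 0], 0], [[0, 0, 0], [0, 0, 0], 0]], newtons=100)

```text
time_s: 3.85
position: [0.4739, 0.3995, 0.0334]
tcp_rot: [2.658, 1.674, 0.001]
wrist_force: [-5.5, -3.1, 12.7]
gripper_width: 0.0004
```

```bash
python3 - <<'E'
from plant import env, viewer
from h import *
c=viewer.camera_params('wrist'); p,d=viewer.capture('wrist'); np.savez('pics/w3.npz',p=p,d=d)
cv2.imwrite('pics/w3.png',cv2.resize(p[190:410,220:420],None,fx=3.5,fy=2.7,interpolation=cv2.INTER_CUBIC)[:,:,::-1])
s=env.state(); T=R.from_rotvec(s['tcp_rot']).as_matrix()
for v in (290,300,310,318):
    u=np.arange(275,365,3); P=(depthpts(c,d,np.c_[u,u*0+v])-s['position'])@T*1000
    print(v,[(int(a),*P[i].round().astype(int)) for i,a in enumerate(u)])
print(proj(c,s['position']+T@[0,0,-.008]),proj(c,s['position']))
E
```

```text
290 [(275, np.int64(-19), np.int64(-25), np.int64(31)), (278, np.int64(-18), np.int64(-23), np.int64(30)), (281, np.int64(-18), np.int64(-21), np.int64(30)), (284, np.int64(-18), np.int64(-19), np.int64(29)), (287, np.int64(-18), np.int64(-17), np.int64(29)), (290, np.int64(-18), np.int64(-16), np.int64(31)), (293, np.int64(-18), np.int64(-14), np.int64(30)), (296, np.int64(-13), np.int64(-11), np.int64(17)), (299, np.int64(-13), np.int64(-9), np.int64(18)), (302, np.int64(10), np.int64(-5), np.int64(-34)), (305, np.int64(10), np.int64(-4), np.int64(-35)), (308, np.int64(10), np.int64(-3), np.int64(-33)), (311, np.int64(10), np.int64(-2), np.int64(-34)), (314, np.int64(10), np.int64(0), np.int64(-34)), (317, np.int64(10), np.int64(1), np.int64(-34)), (320, np.int64(9), np.int64(2), np.int64(-33)), (323, np.int64(10), np.int64(3), np.int64(-34)), (326, np.int64(10), np.int64(5), np.int64(-33)), (329, np.int64(10), np.int64(6), np.int64(-35)), (332, np.int64(10), np.int64(7), np.int64(-34)), (335, np.int64(5), np.int64(9), np.int64(-22)), (338, np.int64(5), np.int64(10), np.int64(-22))
[... 4224 characters left out ...]
), (326, np.int64(9), np.int64(4), np.int64(-57)), (329, np.int64(10), np.int64(5), np.int64(-58)), (332, np.int64(10), np.int64(6), np.int64(-58)), (335, np.int64(10), np.int64(7), np.int64(-58)), (338, np.int64(6), np.int64(9), np.int64(-50)), (341, np.int64(5), np.int64(10), np.int64(-49)), (344, np.int64(6), np.int64(11), np.int64(-50)), (347, np.int64(6), np.int64(12), np.int64(-51)), (350, np.int64(6), np.int64(13), np.int64(-51)), (353, np.int64(6), np.int64(14), np.int64(-50)), (356, np.int64(-37), np.int64(25), np.int64(30)), (359, np.int64(-37), np.int64(27), np.int64(30)), (362, np.int64(-37), np.int64(29), np.int64(30))]
[[315.16965605 287.05104871]] [[315.21881568 280.85214505]]
```

View pics/w3.png

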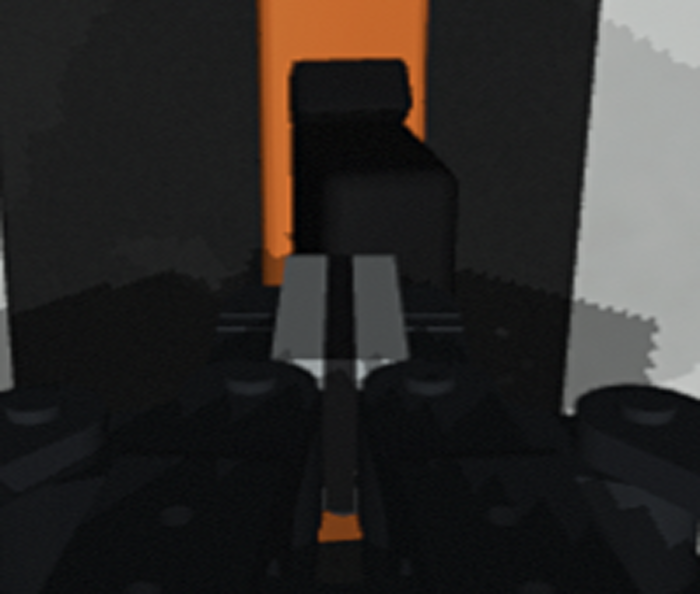

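```bash
python3 - <<'E'
from plant import env, viewer
from h import *
c=viewer.camera_params('wrist'); s=env.state(); T=R.from_rotvec(s['tcp_rot']).as_matrix()
for f in ('pics/wrist2.npz','pics/w3.npz'):
  p,d=load(f)
  for v in range(205,290,8):
    u=np.arange(292,365,6); P=(depthpts(c,d,np.c_[u,u*0+v])-s['position'])@T*1000
    print(v,' '.join('%d:%d,%d,%d'%(a,*P[i].round()) for i,a in enumerate(u)))
print(R.from_rotvec(c['rvec']).as_matrix()[2]@T)
cv2.imwrite('pics/top2c.png',cv2.resize(load('pics/top2.npz')[0][235:355,150:310],None,fx=5,fy=5,interpolation=cv2.INTER_CUBIC)[:,:,::-1])
E
```

```text
205 292:34,-13,29 298:36,-9,18 304:36,-6,18 310:36,-3,18 316:36,0,18 322:36,4,19 328:36,7,18 334:36,10,20 340:36,13,20 346:34,17,29 352:34,21,29 358:34,24,28 364:34,28,29
213 292:30,-13,29 298:32,-9,18 304:33,-6,13 310:33,-3,13 316:33,0,12 322:33,4,13 328:33,7,14 334:31,10,20 340:31,13,20 346:30,17,29 352:29,21,30 358:30,24,29 364:30,28,29
221 292:25,-13,28 298:28,-9,17 304:29,-6,10 310:29,-3,10 316:29,0,10 322:29,4,10 328:29,7,10 334:29,10,12 340:27,14,20 346:25,18,28 352:25,21,30 358:25,24,28 364:25,28,28
229 292:20,-13,29 298:23,-9,18 304:26,-6,7 310:25,-3,8 316:25,0,8 322:26,3,7 328:26,7,6 334:25,10,9 340:22,14,20 346:21,18,27 352:20,21,29 358:20,25,28 364:21,28,27
237 292:15,-14,30 298:18,-10,19 304:21,-6,7 310:22,-3,4 316:22,0,5 322:22,3,5 328:22,6,4 334:18,10,18 340:16,14,28 346:16,18,28 352:16,21,28 358:16,25,28 364:16,28,28
245 292:11,-14,29 298:14,-10,18 304:22,-5,-8 310:22,-2,-9 316:22,0,-11 322:22,3,-9 328:22,6,-10 334:21,9,-7 340:11,14,28 346:11,18,28 352:11,21,28 358:11,25,29 364:11,28,28
253 292:6,-14,28 298:9,-10,19 304:21,-5,-20 310:22,-2,-21 316:22,0,-21 322:21,3,-2
[... 2024 characters left out ...]
10:17,-2,-19 316:19,0,-23 322:19,3,-23 328:19,6,-23 334:19,8,-23 340:18,11,-22 346:18,14,-21 352:1,22,29 358:1,25,30 364:1,29,29
269 292:-5,-14,30 298:0,-10,17 304:4,-6,7 310:13,-2,-19 316:15,0,-23 322:15,3,-23 328:15,6,-23 334:15,8,-22 340:15,11,-23 346:15,14,-22 352:-5,22,30 358:-4,25,29 364:-5,29,30
277 292:-10,-14,30 298:-5,-10,17 304:-1,-6,8 310:9,-2,-18 316:11,0,-22 322:11,3,-22 328:11,6,-22 334:68,1,-166 340:11,11,-23 346:10,14,-21 352:-10,22,31 358:-10,26,30 364:-9,29,29
285 292:-15,-14,31 298:-9,-10,17 304:10,-5,-29 310:10,-2,-30 316:9,0,-28 322:10,3,-29 328:10,6,-29 334:7,8,-22 340:7,11,-22 346:7,14,-21 352:-15,22,30 358:-15,26,30 364:-15,29,30
[-0.27186696  0.00108626  0.96233423]
```

View pics/top2c.png

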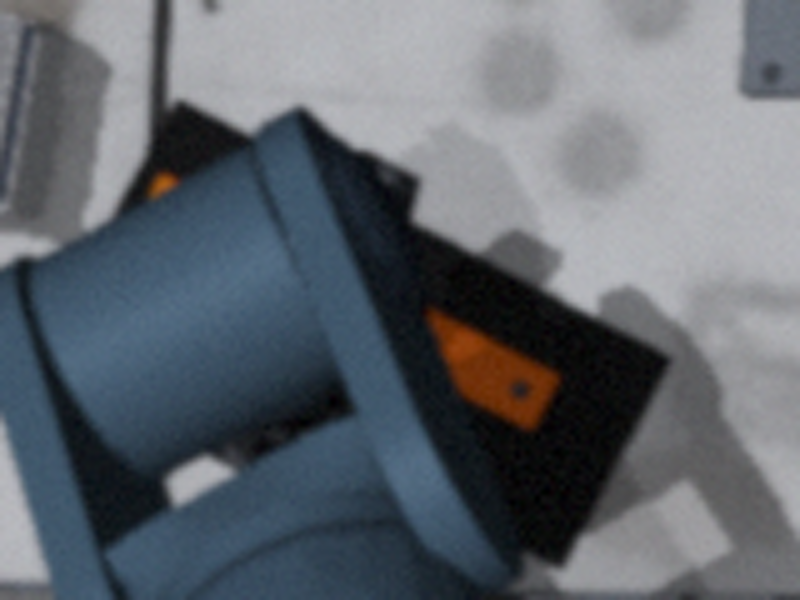

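```bash
python3 - <<'E'
from plant import env, viewer
from h import *
c=viewer.camera_params('wrist'); s=env.state(); T=R.from_rotvec(s['tcp_rot']).as_matrix()
p,d=load('pics/w1.npz')
for v in range(285,345,8):
    u=np.r_[np.arange(200,240,6),np.arange(396,436,6)]; P=(depthpts(c,d,np.c_[u,u*0+v])-s['position'])@T*1000
    print(v,' '.join('%d:%d,%d,%d'%(a,*P[i].round()) for i,a in enumerate(u)))
print(s['wrist_force'],s['moment'],s['position'],s['gripper_width'])
E
```

```text
285 200:-106,-147,246 206:-109,-142,253 212:-113,-138,263 218:-67,-97,153 224:-66,-90,150 230:-66,-84,151 236:-66,-78,151 396:-66,79,150 402:-65,84,150 408:-65,90,150 414:-65,96,149 420:-66,102,151 426:-66,108,151 432:-66,114,150
293 200:-110,-143,232 206:-114,-138,239 212:68,1,-166 218:9,-39,-35 224:10,-37,-37 230:10,-34,-36 236:-74,-79,150 396:-74,79,150 402:9,36,-34 408:10,37,-38 414:10,40,-36 420:-74,102,149 426:-74,108,149 432:-74,115,150
301 200:-115,-139,219 206:-118,-135,225 212:10,-39,-45 218:10,-37,-45 224:10,-35,-45 230:7,-34,-38 236:-82,-79,149 396:-83,80,151 402:6,36,-35 408:9,36,-43 414:10,38,-44 420:10,40,-45 426:-82,109,150 432:-82,115,150
309 200:5,-45,-41 206:10,-40,-50 212:10,-37,-51 218:10,-35,-50 224:8,-34,-46 230:3,-34,-38 236:-92,-80,151 396:-92,80,151 402:2,36,-36 408:7,36,-45 414:10,36,-52 420:10,38,-51 426:9,41,-50 432:6,46,-42
317 200:9,-40,-56 206:9,-38,-55 212:10,-36,-56 218:9,-34,-55 224:5,-34,-47 230:0,-34,-39 236:-142,-100,229 396:-99,80,148 402:-1,36,-37 408:4,36,-46 414:8,35,-54 420:9,37,-56 426:9,39,-56 432:10,41,-57
325 200:10,-38,-62 206:9,-36,-62 212:9,-34,-62 218:6,-34,-55 224:2,-34,-48 230:-3,-34,-40 236:-146,-98,216 396:-109,81,150 402:-4,36,-38 408:1,35,-47 414:5,35,-55 420:8,36,-59 426:10,37,-62 432:9,39,-61
333 200:10,-36,-67 206:9,-35,-66 212:7,-34,-63 218:3,-34,-56 224:-1,-34,-49 230:-6,-34,-41 236:-148,-94,201 396:-117,81,149 402:-7,36,-38 408:-2,35,-48 414:3,35,-55 420:5,36,-60 426:10,36,-67 432:10,37,-68
341 200:8,-36,-70 206:8,-34,-68 212:3,-35,-62 218:0,-34,-56 224:-3,-34,-51 230:-9,-34,-42 236:-152,-92,190 396:-127,82,149 402:-10,36,-40 408:-5,36,-49 414:-1,36,-55 420:3,36,-61 426:7,36,-67 432:8,37,-70
[-5.73434825 -3.19946262 11.58809943] [-0.47845621  0.90790277  0.07815555] [0.47388532 0.39949945 0.03336769] -0.00025937752517232526
```

The fingertips are sitting on top of the handle. The wrist depth puts the shut tips about 23 mm behind the reported TCP, where the notes say 11 mm ahead. The contact agrees: TCP z is 0.033, the handle top is at 0.054, and I feel 12 N upward. I'll lift off, look again, and use the measured tip offset from here on.

Call:
move_arm(steps=[[[0, 0, -0.1], [0, 0, 0], 0], [[0, 0, -0.4], [0, 0, 0], 0], [[0, 0, -0.7], [0, 0, 0], 30], [[0, 0, -0.7], [0, 0, 0], 50], [[0, 0, -0.7], [0, 0, 0], 50], [[0, 0, -0.7], [0, 0, 0], 50]])

```text
time_s: 4.5
position: [0.4727, 0.3986, 0.0996]
tcp_rot: [-2.659, -1.674, 0.003]
wrist_force: [-0.1, 0.1, -0.3]
gripper_width: 0.0499
```

```bash
python3 - <<'E'
from plant import env, viewer
from h import *
s=env.state(); T=R.from_rotvec(s['tcp_rot']).as_matrix(); print(s['position'],s['gripper_width'],s['wrist_force'])
c=viewer.camera_params('wrist'); p,d=viewer.capture('wrist'); np.savez('pics/w4.npz',p=p,d=d); cv2.imwrite('pics/w4.png',p[:,:,::-1])
ys,xs=np.mgrid[0:480,0:640]; P=depthpts(c,d,np.c_[xs.ravel(),ys.ravel()]); Q=((P-s['position'])@T*1000)
hsv=cv2.cvtColor(p,cv2.COLOR_RGB2HSV).astype(int).reshape(-1,3)
k=(P[:,2]>.046)&(P[:,2]<.062)&(np.abs(Q[:,1])<25)&(Q[:,2]>0); print('handle',k.sum(),P[k].mean(0).round(4),cv2.minAreaRect((P[k][:,:2]*1000).astype(np.float32)))
m=((hsv[:,0]>5)&(hsv[:,0]<24)&(hsv[:,1]>150)&(hsv[:,2]>90)&(np.abs(P[:,2]-.013)<.01)); r=cv2.minAreaRect((P[m][:,:2]*1000).astype(np.float32)); print('bar',m.sum(),r,P[m][:,2].mean())
A=np.c_[P[m][:,:2],np.ones(m.sum())]; print('bar plane',np.linalg.lstsq(A,P[m][:,2],rcond=None)[0])
f=(Q[:,2]<-15)&(Q[:,2]>-90)&(np.abs(Q[:,1])<45)&(Q[:,0]<12)&(Q[:,0]>-15); print('tip z quantiles',np.quantile(Q[f][:,2],[.9,.99,.999]))
E
```

```text
[0.47267223 0.39859525 0.09964598] 0.049861636668377375 [-0.0607924   0.09194126 -0.27600592]
handle 1899 [0.4743 0.4004 0.0541] ((473.7959289550781, 399.17388916015625), (45.17038345336914, 17.894607543945312), 64.0905532836914)
bar 7263 ((576.703857421875, 367.77197265625), (189.7937469482422, 240.25096130371094), 65.17471313476562) 0.013368071133526104
bar plane [-0.0019306   0.00260932  0.01325826]
tip z quantiles [-41.03081825 -29.72666236 -26.65226504]
```

View pics/w4.png

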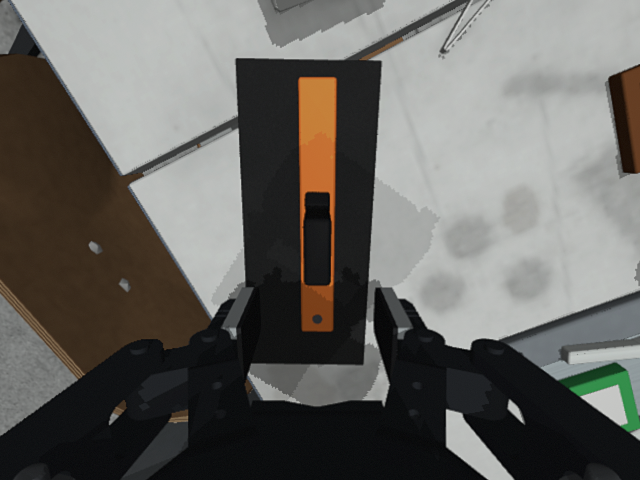

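The stick is still upright and unmoved: handle at (0.474,0.3995), top at 0.054. The fingers must go about 34 mm lower than the notes imply, to TCP z ≈ -0.004.

Call:
move_arm(steps=[[[0.015, 0.006, 0.4], [0, 0, 0], 50], [[0.015, 0.006, 0.7], [0, 0, 0], 50], [[0.015, 0.006, 0.85], [0, 0, 0], 50], [[0.015, 0.006, 1.0], [0, 0, 0], 50], [[0.015, 0.006, 1.0], [0, 0, 0], 50]])

```text
time_s: 5.05
position: [0.4733, 0.3994, -0.0014]
tcp_rot: [-2.658, -1.674, 0.006]
wrist_force: [-0.1, 0.2, -0.4]
gripper_width: 0.0498
```

```bash
python3 to.py 0.474 0.3995 -0.004 64.2 1; python3 - <<'E'
from plant import env, viewer
from h import *
s=env.state(); T=R.from_rotvec(s['tcp_rot']).as_matrix()
c=viewer.camera_params('wrist'); p,d=viewer.capture('wrist'); cv2.imwrite('pics/w5.png',p[150:470,140:500][:,:,::-1])
ys,xs=np.mgrid[0:480,0:640]; P=depthpts(c,d,np.c_[xs.ravel(),ys.ravel()]); Q=((P-s['position'])@T*1000)
f=(Q[:,2]<-15)&(Q[:,2]>-60)&(np.abs(Q[:,1])<45)&(np.abs(Q[:,1])>18)&(Q[:,0]<12)&(Q[:,0]>-15)&(P[:,2]>.005); print('tip z',np.sort(P[f][:,2])[[5,20,80]])
E
```

```text
t 5.05 F [-0.08  0.23 -0.41] w 49.8 pos [ 0.4733  0.3994 -0.0014]
[0.004, 0.006, 0.026] [-0.004, 0.006, 0.006]
tip z [0.02486958 0.02562213 0.02721269]
```

View pics/w5.png

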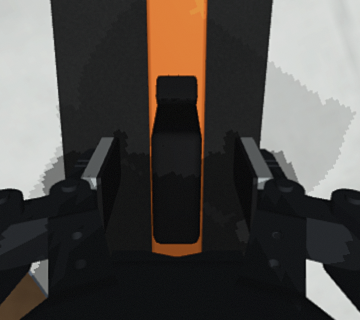

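The pads now stand on either side of the handle at (175,190) in the crop, tips at about z 0.025. I'll go 3 mm lower and close.

Call:
move_arm(steps=[[[0.004, 0.006, 0.026], [0, 0, 0], 50], [[0.004, 0.006, 0.026], [0, 0, 0], 30], [[0.004, 0.006, 0.026], [0, 0, 0], 10], [[0.004, 0.006, 0.026], [0, 0, 0], 10], [[0.004, 0.006, 0.026], [0, 0, 0], 10], [[0.004, 0.006, 0.026], [0, 0, 0], 10], [[0.004, 0.006, 0.026], [0, 0, 0], 10], [[0.004, 0.006, 0.026], [0, 0, 0], 10]], newtons=100)

```text
time_s: 5.9
position: [0.4762, 0.4008, -0.0006]
tcp_rot: [2.658, 1.674, 0.003]
wrist_force: [0.0, -1.1, 5.9]
gripper_width: 0.0167
```

```bash
python3 to.py 0.474 0.3995 -0.004 64.2 1;  python3 to.py 0.474 0.3995 0.06 64.2 1
```

```text
t 5.9 F [ 0.03 -1.08  5.92] w 16.7 pos [ 0.4762  0.4008 -0.0006]
[-0.021, -0.014, 0.034] [0.002, -0.003, 0.007]
t 5.9 F [ 0.03 -1.08  5.92] w 16.7 pos [ 0.4762  0.4008 -0.0006]
[-0.02, -0.013, -0.606] [0.002, -0.003, 0.007]
```

It's gripped at 16.7 mm. Lifting.

Call:
move_arm(steps=[[[0, 0, -0.1], [0, 0, 0], 5], [[0, 0, -0.4], [0, 0, 0], 5], [[0, 0, -0.9], [0, 0, 0], 5], [[0, 0, -0.9], [0, 0, 0], 5], [[0, 0, -0.9], [0, 0, 0], 5]])

```text
time_s: 6.4
position: [0.476, 0.4007, 0.0898]
tcp_rot: [2.658, 1.674, 0.004]
wrist_force: [0.3, -0.2, -2.1]
gripper_width: 0.0167
```

```bash
python3 to.py 0.430 0.177 0.09 -1.7 4;python3 - <<'E'
from plant import env, viewer
from h import *
s=env.state(); T=R.from_rotvec(s['tcp_rot']).as_matrix()
c=viewer.camera_params('wrist'); p,d=viewer.capture('wrist'); np.savez('pics/w6.npz',p=p,d=d); cv2.imwrite('pics/w6.png',p[:,:,::-1])
ys,xs=np.mgrid[0:480,0:640]; P=depthpts(c,d,np.c_[xs.ravel(),ys.ravel()]); Q=((P-s['position'])@T*1000)
hsv=cv2.cvtColor(p,cv2.COLOR_RGB2HSV).astype(int).reshape(-1,3)
m=((hsv[:,0]>5)&(hsv[:,0]<24)&(hsv[:,1]>150)&(hsv[:,2]>90)&(np.abs(Q[:,1])<25)&(ys.ravel()<300)&(Q[:,2]<50)); q=Q[m]
print('bar',m.sum(),q.min(0),q.max(0)); A=np.c_[q[:,:2],np.ones(len(q))]; print('plane z(x,y)',np.linalg.lstsq(A,q[:,2],rcond=None)[0])
print(cv2.minAreaRect(q[:,:2].astype(np.float32)))
E
```

```text
t 6.4 F [ 0.32 -0.16 -2.14] w 16.7 pos [0.476  0.4007 0.0898]
[-0.554, 0.138, -0.002] [0.0, -0.001, 0.577]
[-0.492, 0.29, -0.001] [-0.0, -0.002, 0.577]
[-0.389, 0.418, -0.001] [0.0, -0.001, 0.577]
[-0.253, 0.511, -0.0] [-0.0, -0.002, 0.576]
bar 12289 [   4.3941569   -12.39777491 -166.04254097] [106.75621768  13.52108313 -10.39192304]
plane z(x,y) [ 3.10164121e-03  5.73140292e-03 -1.48853821e+01]
((55.589168548583984, 0.5738601684570312), (25.90083122253418, 102.35645294189453), 89.92015075683594)
```

View pics/w6.png

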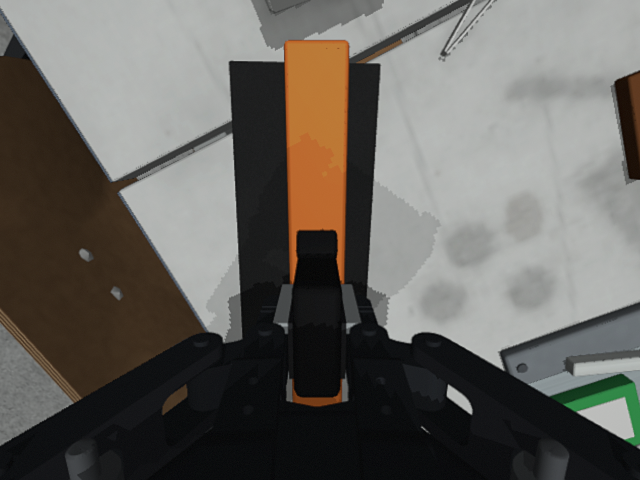

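The stick is held level: bar top 14.5 mm behind the TCP, nose 107 mm ahead, no yaw error. I'll swing it round to the press.

Call:
move_arm(steps=[[[-0.277, 0.069, 0], [0, 0, 0.288], 5], [[-0.554, 0.138, 0], [0, 0, 0.577], 5], [[-0.554, 0.138, 0], [0, 0, 0.577], 5]])

```text
time_s: 6.75
position: [0.461, 0.3412, 0.085]
tcp_rot: [2.873, 1.268, -0.011]
wrist_force: [-0.0, 1.1, -1.7]
gripper_width: 0.0167
```

Call:
move_arm(steps=[[[-0.246, 0.145, 0], [0, 0, 0.288], 5], [[-0.492, 0.29, 0], [0, 0, 0.577], 5], [[-0.492, 0.29, 0], [0, 0, 0.577], 5]])

```text
time_s: 7.05
position: [0.4502, 0.2861, 0.0859]
tcp_rot: [3.025, 0.844, -0.008]
wrist_force: [-0.4, 0.9, -0.9]
gripper_width: 0.0166
```

Call:
move_arm(steps=[[[-0.195, 0.209, 0], [0, 0, 0.288], 5], [[-0.389, 0.418, 0], [0, 0, 0.577], 5], [[-0.389, 0.418, 0], [0, 0, 0.577], 5]])

```text
time_s: 7.35
position: [0.4394, 0.231, 0.0867]
tcp_rot: [3.115, 0.402, -0.005]
wrist_force: [-0.7, -0.9, -0.0]
gripper_width: 0.0165
```

Call:
move_arm(steps=[[[-0.127, 0.255, 0], [0, 0, 0.288], 5], [[-0.253, 0.511, 0], [0, 0, 0.576], 5], [[-0.253, 0.511, 0], [0, 0, 0.576], 5], [[-0.253, 0.511, 0], [0, 0, 0.576], 5], [[-0.253, 0.511, 0], [0, 0, 0.576], 5]])

```text
time_s: 7.85
position: [0.4297, 0.1776, 0.0881]
tcp_rot: [-3.141, 0.042, 0.0]
wrist_force: [0.6, 0.6, -1.0]
gripper_width: 0.0166
```

```bash
python3 to.py 0.430 0.1775 0.0100 -1.7 1;python3 - <<'E'
from plant import env, viewer
from h import *
s=env.state(); T=R.from_rotvec(s['tcp_rot']).as_matrix()
c=viewer.camera_params('wrist'); p,d=viewer.capture('wrist'); np.savez('pics/w7.npz',p=p,d=d); cv2.imwrite('pics/w7.png',p[:,:,::-1])
np.savez('pics/w7c.npz',**c,pos=s['position'],T=T)
E
```

```text
t 7.85 F [ 0.56  0.64 -1.02] w 16.6 pos [0.4297 0.1776 0.0881]
[0.004, 0.001, 0.781] [-0.001, 0.0, 0.006]
```

View pics/w7.png

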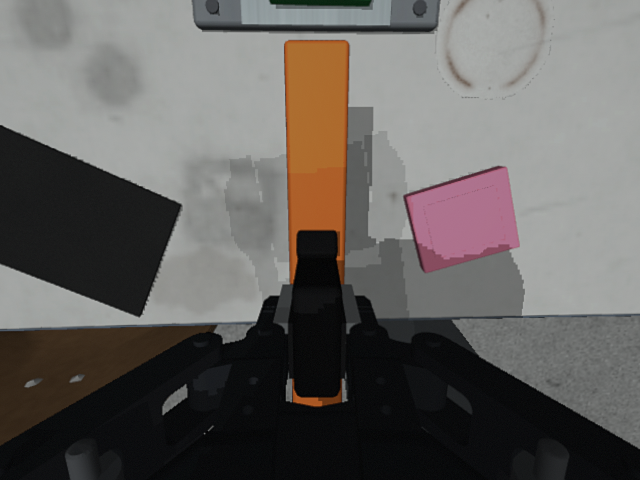

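The bed's front edge is at row 29, columns 193 to 437, and the green plate's rear shows at columns 247 to 373. The stick is pointing at it. Checking alignment.

```bash
python3 - <<'E'
from plant import env, viewer
from h import *
z=np.load('pics/w7c.npz'); c={k:z[k] for k in ['fx','fy','cx','cy','k1','rvec','tvec']}; p,d=load('pics/w7.npz'); pos,T=z['pos'],z['T']
hsv=cv2.cvtColor(p,cv2.COLOR_RGB2HSV).astype(int)
for nm,uv,h in [('bedL',[193,28],.012),('bedR',[438,30],.012)]: print(nm,plane(c,[uv],h).round(4))
m=(hsv[...,0]>45)&(hsv[...,0]<85)&(hsv[...,1]>120)
for v in (1,2,3,4,5,6,7,8): 
    u=np.nonzero(m[v])[0]; print(v,u.min() if len(u) else None,u.max() if len(u) else None, plane(c,[[u.min(),v],[u.max(),v]],.024).round(4).tolist() if len(u) else '')
print('nose', plane(c,[[285,41],[349,41]],pos[2]+.0145).round(4))
E
```

```text
bedL [[0.5681 0.2482 0.012 ]]
bedR [[0.5631 0.0984 0.012 ]]
1 271 369 [[0.5771, 0.1983, 0.024], [0.5756, 0.1425, 0.024]]
2 271 369 [[0.5767, 0.1984, 0.024], [0.5752, 0.1425, 0.024]]
3 272 368 [[0.5762, 0.1978, 0.024], [0.5747, 0.143, 0.024]]
4 307 368 [[0.5752, 0.1779, 0.024], [0.5742, 0.143, 0.024]]
5 356 367 [[0.5739, 0.1499, 0.024], [0.5737, 0.1436, 0.024]]
6 None None 
7 None None 
8 None None 
nose [[0.537  0.1855 0.1026]
 [0.5364 0.1608 0.1026]]
```

Call:
move_arm(steps=[[[0, 0, 0.4], [0, 0, 0], 5], [[0, 0, 0.65], [0, 0, 0], 5], [[0, 0, 0.77], [0, 0, 0], 5], [[0, 0, 0.77], [0, 0, 0], 5], [[0, 0, 0.77], [0, 0, 0], 5]])

```text
time_s: 8.4
position: [0.4303, 0.1771, 0.012]
tcp_rot: [-3.141, 0.045, -0.002]
wrist_force: [0.7, -0.0, -0.7]
gripper_width: 0.0166
```

```bash
python3 to.py 0.462 0.1766 0.0100 -1.7 1;python3 - <<'E'
from plant import env, viewer
from h import *
p,d=viewer.capture('side'); np.savez('pics/s8.npz',p=p,d=d); cv2.imwrite('pics/s8.png',cv2.resize(p[190:310,190:430],None,fx=3.3,fy=3.3,interpolation=cv2.INTER_CUBIC)[:,:,::-1])
E
```

```text
t 8.4 F [ 0.68 -0.02 -0.69] w 16.6 pos [0.4303 0.1771 0.012 ]
[0.317, -0.004, 0.02] [-0.001, -0.003, 0.002]
```

View pics/s8.png

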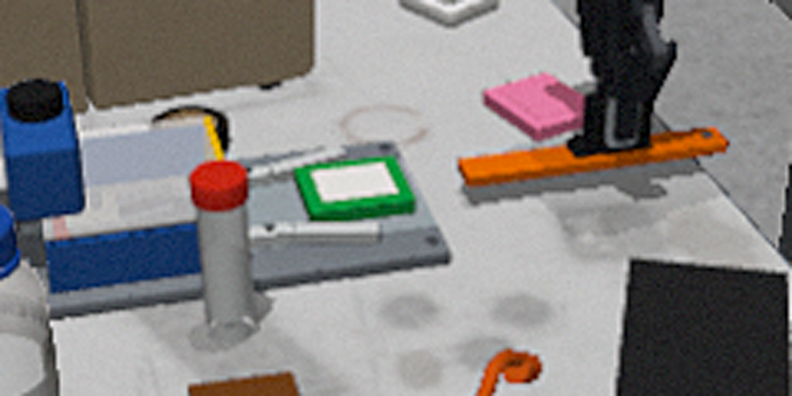

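Call:
move_arm(steps=[[[0.08, 0, 0.01], [0, 0, 0], 5], [[0.17, 0, 0.015], [0, 0, 0], 5], [[0.24, -0.002, 0.015], [0, 0, 0], 5], [[0.29, -0.003, 0.015], [0, 0, 0], 5], [[0.32, -0.003, 0.015], [0, 0, 0], 5], [[0.32, -0.003, 0.015], [0, 0, 0], 5]])

```text
time_s: 9.05
position: [0.4618, 0.1759, 0.0097]
tcp_rot: [-3.141, 0.047, -0.0]
wrist_force: [0.2, -0.1, -2.2]
gripper_width: 0.0166
```

```bash
python3 to.py 0.475 0.1762 0.0100 -1.7 1;python3 - <<'E'
from plant import env, viewer
from h import *
p,d=viewer.capture('wrist');  cv2.imwrite('pics/w9.png',p[:,:,::-1])
E
```

```text
t 9.05 F [ 0.24 -0.12 -2.24] w 16.6 pos [0.4618 0.1759 0.0097]
[0.132, -0.007, -0.003] [-0.0, -0.0, -0.0]
```

View pics/w9.png

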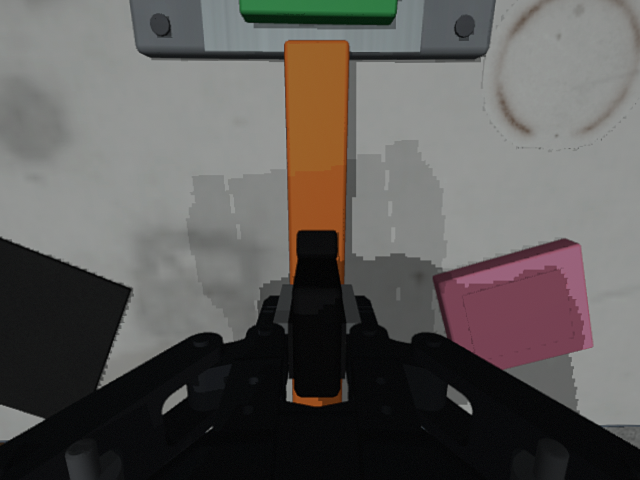

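The nose is over the bed edge and a few mm short of the plate, which is centred at column 318 against 317 for the bar. I'll make contact slowly.

Call:
move_arm(steps=[[[0.03, 0, 0], [0, 0, 0], 5], [[0.06, 0, 0], [0, 0, 0], 5], [[0.09, 0, 0], [0, 0, 0], 5], [[0.12, 0, 0], [0, 0, 0], 5], [[0.15, 0, 0], [0, 0, 0], 5], [[0.18, 0, 0], [0, 0, 0], 5], [[0.21, 0, 0], [0, 0, 0], 5], [[0.24, 0, 0], [0, 0, 0], 5], [[0.27, 0, 0], [0, 0, 0], 5], [[0.3, 0, 0], [0, 0, 0], 5]])

```text
time_s: 10.1
position: [0.4917, 0.175, 0.0097]
tcp_rot: [3.141, -0.047, 0.0]
wrist_force: [-0.7, 0.1, -0.6]
gripper_width: 0.0166
```

```bash
python3 to.py 0.545 0.1741 0.0100 -1.7 1;python3 - <<'E'
from plant import env, viewer
from h import *
p,d=viewer.capture('wrist');  cv2.imwrite('pics/w10.png',p[:,:,::-1])
E
```

```text
t 10.1 F [-0.66  0.09 -0.55] w 16.6 pos [0.4917 0.175  0.0097]
[0.533, -0.007, -0.003] [0.0, -0.0, -0.0]
```

View pics/w10.png

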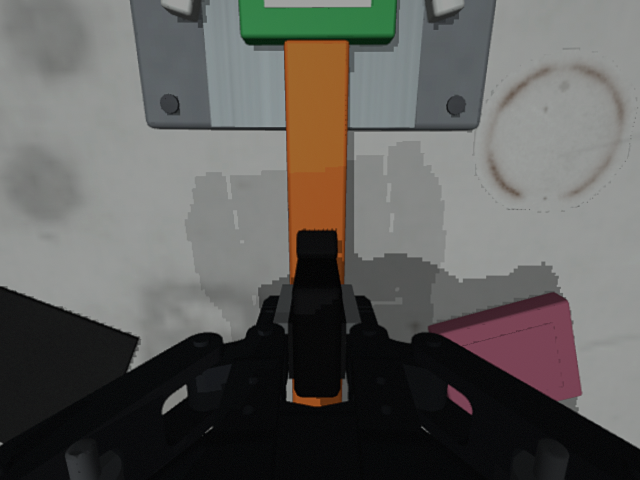

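The plate is moving squarely ahead of the nose, with its rear edge at row 40 and centred. Continuing.

Call:
move_arm(steps=[[[0.03, 0, 0], [0, 0, 0], 5], [[0.06, 0, 0], [0, 0, 0], 5], [[0.09, 0, 0], [0, 0, 0], 5], [[0.12, 0, 0], [0, 0, 0], 5], [[0.15, 0, 0], [0, 0, 0], 5], [[0.18, 0, 0], [0, 0, 0], 5], [[0.21, 0, 0], [0, 0, 0], 5], [[0.24, 0, 0], [0, 0, 0], 5]])

```text
time_s: 10.95
position: [0.5156, 0.1744, 0.0097]
tcp_rot: [-3.141, 0.047, -0.0]
wrist_force: [-0.3, 0.7, -1.1]
gripper_width: 0.0168
```

Call:
move_arm(steps=[[[0.03, 0, 0], [0, 0, 0], 5], [[0.06, 0, 0], [0, 0, 0], 5], [[0.09, 0, 0], [0, 0, 0], 5], [[0.12, 0, 0], [0, 0, 0], 5], [[0.15, 0, 0], [0, 0, 0], 5], [[0.18, 0, 0], [0, 0, 0], 5], [[0.21, 0, 0], [0, 0, 0], 5], [[0.24, 0, 0], [0, 0, 0], 5]])

```text
time_s: 11.75
position: [0.5396, 0.1736, 0.0097]
tcp_rot: [3.141, -0.047, -0.0]
wrist_force: [-0.3, -0.1, -0.3]
gripper_width: 0.0166
```

```bash
python3 to.py 0.57 0.1733 0.0100 -1.7 1;python3 - <<'E'
from plant import env, viewer
from h import *
p,d=viewer.capture('wrist');  cv2.imwrite('pics/w11.png',p[:,:,::-1])
p,d=viewer.capture('top');  np.savez('pics/t11.npz',p=p,d=d);cv2.imwrite('pics/t11.png',cv2.resize(p[80:260,280:400],None,fx=4,fy=3.3,interpolation=cv2.INTER_CUBIC)[:,:,::-1])
E
```

```text
t 11.75 F [-0.34 -0.14 -0.34] w 16.6 pos [0.5396 0.1736 0.0097]
[0.304, -0.006, -0.003] [0.0, 0.0, -0.0]
```

View pics/w11.png

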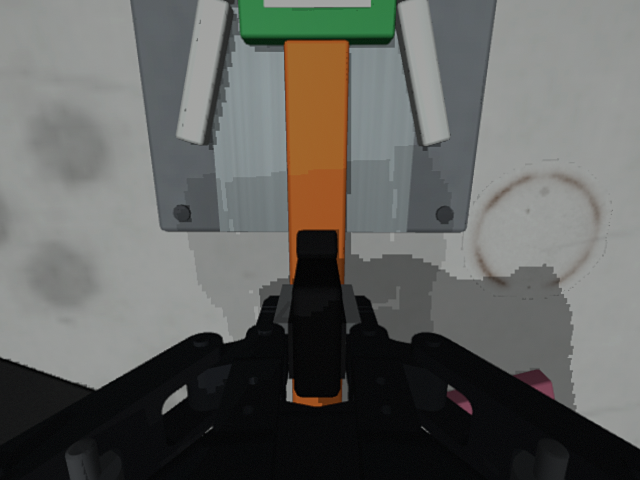

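View pics/t11.png

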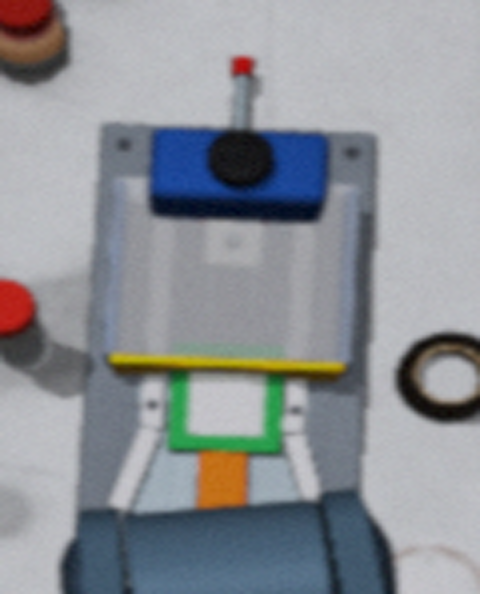

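The plate is entering under the guard between the fences (top crop (228,400)), and its yaw looks straight. Continuing more carefully.

Call:
move_arm(steps=[[[0.025, 0, 0], [0, 0, 0], 5], [[0.05, 0, 0], [0, 0, 0], 5], [[0.075, 0, 0], [0, 0, 0], 5], [[0.1, 0, 0], [0, 0, 0], 5], [[0.125, 0, 0], [0, 0, 0], 5], [[0.15, 0, 0], [0, 0, 0], 5], [[0.175, 0, 0], [0, 0, 0], 5], [[0.2, 0, 0], [0, 0, 0], 5]])

```text
time_s: 12.65
position: [0.5596, 0.173, 0.0097]
tcp_rot: [3.141, -0.047, -0.0]
wrist_force: [-0.0, 0.3, -1.7]
gripper_width: 0.0167
```

Call:
move_arm(steps=[[[0.02, 0, 0], [0, 0, 0], 5], [[0.04, 0, 0], [0, 0, 0], 5], [[0.06, 0, 0], [0, 0, 0], 5], [[0.08, 0, 0], [0, 0, 0], 5], [[0.1, 0, 0], [0, 0, 0], 5]])

```text
time_s: 13.15
position: [0.5695, 0.1728, 0.0097]
tcp_rot: [3.141, -0.047, 0.0]
wrist_force: [-0.2, -0.5, -0.7]
gripper_width: 0.0168
```

Call:
move_arm(steps=[[[0.02, 0, 0], [0, 0, 0], 5], [[0.04, 0, 0], [0, 0, 0], 5], [[0.06, 0, 0], [0, 0, 0], 5], [[0.08, 0, 0], [0, 0, 0], 5]])

```text
time_s: 13.55
position: [0.5775, 0.1725, 0.0097]
tcp_rot: [-3.141, 0.047, 0.0]
wrist_force: [-0.8, 0.7, -1.0]
gripper_width: 0.0166
```

```bash
python3 to.py 0.60 0.1725 0.0100 -1.7 1
```

```text
t 13.55 F [-0.82  0.74 -1.  ] w 16.6 pos [0.5775 0.1725 0.0097]
[0.225, -0.007, -0.003] [-0.0, 0.0, -0.0]
```

Call:
move_arm(steps=[[[0.015, 0, 0], [0, 0, 0], 5], [[0.03, 0, 0], [0, 0, 0], 5], [[0.045, 0, 0], [0, 0, 0], 5], [[0.06, 0, 0], [0, 0, 0], 5]])

```text
time_s: 13.95
position: [0.5832, 0.1723, 0.0096]
tcp_rot: [3.141, -0.047, -0.001]
wrist_force: [-2.0, 0.0, -0.7]
gripper_width: 0.0165
```

Call:
move_arm(steps=[[[0.01, 0, 0], [0, 0, 0], 5], [[0.02, 0, 0], [0, 0, 0], 5], [[0.03, 0, 0], [0, 0, 0], 5], [[0.04, 0, 0], [0, 0, 0], 5]])

```text
time_s: 14.35
position: [0.5858, 0.1723, 0.0091]
tcp_rot: [3.141, -0.046, -0.006]
wrist_force: [-6.3, 0.8, 1.3]
gripper_width: 0.0166
```

Call:
move_arm(steps=[[[0.01, 0, 0], [0, 0, 0], 5], [[0.02, 0, 0], [0, 0, 0], 5], [[0.03, 0, 0], [0, 0, 0], 5], [[0.04, 0, 0], [0, 0, 0], 5]])

```text
time_s: 14.75
position: [0.5897, 0.1722, 0.0091]
tcp_rot: [3.141, -0.046, -0.006]
wrist_force: [-6.9, 0.3, 1.8]
gripper_width: 0.0169
```

Call:
move_arm(steps=[[[0.01, 0, 0], [0, 0, 0], 5], [[0.02, 0, 0], [0, 0, 0], 5], [[0.03, 0, 0], [0, 0, 0], 5]])

```text
time_s: 15.05
position: [0.5926, 0.1721, 0.009]
tcp_rot: [3.141, -0.046, -0.007]
wrist_force: [-7.2, 0.0, 2.9]
gripper_width: 0.0168
```

The skid is now on the plate, with a steady drag of about 7 N and the nose 3 mm past the mouth. Fz is rising slightly, so I'll raise 1 mm and keep feeling forward.

Call:
move_arm(steps=[[[0.01, 0, -0.01], [0, 0, 0], 5], [[0.02, 0, -0.01], [0, 0, 0], 5], [[0.03, 0, -0.01], [0, 0, 0], 5]])

```text
time_s: 15.35
position: [0.5959, 0.172, 0.0097]
tcp_rot: [3.141, -0.046, -0.005]
wrist_force: [-4.2, 0.3, -1.0]
gripper_width: 0.0167
```

Call:
move_arm(steps=[[[0.01, 0, 0], [0, 0, 0], 5], [[0.02, 0, 0], [0, 0, 0], 5], [[0.03, 0, 0], [0, 0, 0], 5]])

```text
time_s: 15.65
position: [0.6, 0.1718, 0.0104]
tcp_rot: [3.141, -0.047, -0.002]
wrist_force: [-4.2, 0.2, -1.7]
gripper_width: 0.0168
```

Call:
move_arm(steps=[[[0.01, 0, 0], [0, 0, 0], 5], [[0.02, 0, 0], [0, 0, 0], 5], [[0.03, 0, 0], [0, 0, 0], 5]])

```text
time_s: 15.95
position: [0.6033, 0.1717, 0.0106]
tcp_rot: [3.141, -0.047, -0.001]
wrist_force: [-4.4, 0.1, -2.7]
gripper_width: 0.017
```

Call:
move_arm(steps=[[[0.01, 0, 0], [0, 0, 0], 5], [[0.02, 0, 0], [0, 0, 0], 5], [[0.03, 0, 0], [0, 0, 0], 5]])

```text
time_s: 16.25
position: [0.6063, 0.1716, 0.0106]
tcp_rot: [3.141, -0.047, -0.0]
wrist_force: [-4.6, 0.7, -2.9]
gripper_width: 0.0167
```

Call:
move_arm(steps=[[[0.01, 0, 0], [0, 0, 0], 5], [[0.02, 0, 0], [0, 0, 0], 5], [[0.03, 0, 0], [0, 0, 0], 5]])

```text
time_s: 16.55
position: [0.6094, 0.1715, 0.0106]
tcp_rot: [3.141, -0.047, -0.0]
wrist_force: [-4.5, 0.4, -2.4]
gripper_width: 0.0168
```

Call:
move_arm(steps=[[[0.01, 0, 0], [0, 0, 0], 5], [[0.02, 0, 0], [0, 0, 0], 5], [[0.03, 0, 0], [0, 0, 0], 5]])

```text
time_s: 16.85
position: [0.6124, 0.1715, 0.0107]
tcp_rot: [-3.141, 0.047, -0.0]
wrist_force: [-4.6, 0.7, -2.4]
gripper_width: 0.0167
```

Call:
move_arm(steps=[[[0.01, 0, 0], [0, 0, 0], 5], [[0.02, 0, 0], [0, 0, 0], 5], [[0.03, 0, 0], [0, 0, 0], 5]])

```text
time_s: 17.15
position: [0.6155, 0.1714, 0.0107]
tcp_rot: [3.141, -0.047, 0.0]
wrist_force: [-3.4, -0.0, -2.9]
gripper_width: 0.0167
```

Call:
move_arm(steps=[[[0.01, 0, 0], [0, 0, 0], 5], [[0.02, 0, 0], [0, 0, 0], 5], [[0.03, 0, 0], [0, 0, 0], 5]])

```text
time_s: 17.45
position: [0.6184, 0.1713, 0.0107]
tcp_rot: [3.141, -0.047, 0.0]
wrist_force: [-4.3, -0.7, -3.3]
gripper_width: 0.0165
```

Call:
move_arm(steps=[[[0.01, 0, 0], [0, 0, 0], 5], [[0.02, 0, 0], [0, 0, 0], 5], [[0.03, 0, 0], [0, 0, 0], 5]])

```text
time_s: 17.75
position: [0.6214, 0.1712, 0.0107]
tcp_rot: [3.141, -0.047, -0.0]
wrist_force: [-4.3, 0.1, -4.1]
gripper_width: 0.0167
```

Call:
move_arm(steps=[[[0.01, 0, 0], [0, 0, 0], 5], [[0.02, 0, 0], [0, 0, 0], 5], [[0.03, 0, 0], [0, 0, 0], 5]])

```text
time_s: 18.05
position: [0.6235, 0.1713, 0.0106]
tcp_rot: [-3.141, 0.046, 0.004]
wrist_force: [-7.0, 1.8, -0.2]
gripper_width: 0.0167
```

The force jumped by 2.7 N and the tool began to lag, so this is probably the stop. I'll check the rod tip in the top view against the earlier picture.

```bash
cat > rod.py <<'E'
from plant import env, viewer
from h import *
import sys
n=sys.argv[1]
p,d=viewer.capture('top'); np.savez(f'pics/{n}.npz',p=p,d=d)
cv2.imwrite(f'pics/{n}.png',cv2.resize(p[80:260,280:400],None,fx=4,fy=3.3,interpolation=cv2.INTER_CUBIC)[:,:,::-1])
c=viewer.camera_params('top')
for f in ('pics/top0.npz','pics/t11.npz',f'pics/{n}.npz'):
    q=load(f)[0].astype(float)[92:116,330:352]; w=np.clip(q[...,0]-q[...,1:].max(2)-40,0,None); ys,xs=np.mgrid[92:116,330:352]
    uv=[(w*xs).sum()/w.sum(),(w*ys).sum()/w.sum()]; print(f,np.round(uv,2),plane(c,[uv],.03).round(4)[0])
print(env.state()['wrist_force'].round(2),env.state()['position'].round(4))
E
python3 rod.py t12
```

```text
pics/top0.npz [340.1   99.24] [0.9023 0.163  0.03  ]
pics/t11.npz [340.11  99.25] [0.9023 0.1629 0.03  ]
pics/t12.npz [340.16  98.4 ] [0.9042 0.1629 0.03  ]
[-6.63  1.38 -0.31] [0.6237 0.1713 0.0107]
```

View pics/t12.png

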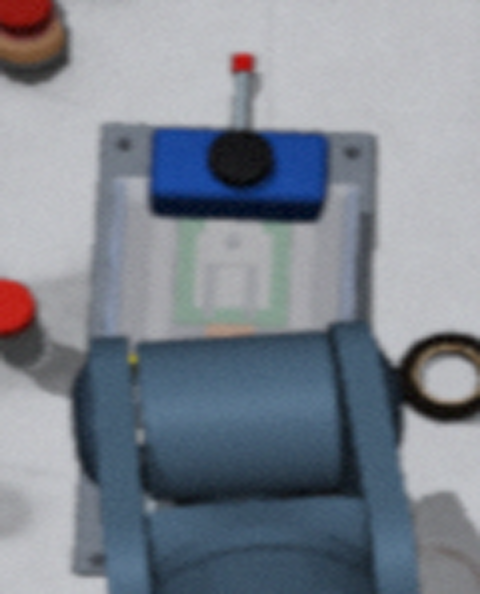

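The rod tip has moved out 1.9 mm, so the plate is on the stop. I'll push about 2 mm more.

Call:
move_arm(steps=[[[0.01, 0, 0], [0, 0, 0], 5], [[0.02, 0, 0], [0, 0, 0], 5], [[0.02, 0, 0], [0, 0, 0], 5], [[0.02, 0, 0], [0, 0, 0], 5]])

```text
time_s: 18.5
position: [0.6254, 0.1713, 0.0106]
tcp_rot: [-3.141, 0.046, 0.004]
wrist_force: [-7.7, 0.4, -0.5]
gripper_width: 0.0169
```

```bash
python3 rod.py t13
```

```text
pics/top0.npz [340.1   99.24] [0.9023 0.163  0.03  ]
pics/t11.npz [340.11  99.25] [0.9023 0.1629 0.03  ]
pics/t13.npz [340.19  97.49] [0.9062 0.1628 0.03  ]
[-7.57  0.61 -0.07] [0.6254 0.1712 0.0106]
```

The stop is pressed in 3.9 mm at 7.7 N. I'll ease off slowly and then check that it holds.

Call:
move_arm(steps=[[[-0.01, 0, 0], [0, 0, 0], 5], [[-0.02, 0, 0], [0, 0, 0], 5], [[-0.04, 0, 0], [0, 0, 0], 5], [[-0.06, 0, 0], [0, 0, 0], 5], [[-0.1, 0, 0], [0, 0, 0], 5], [[-0.15, 0, 0], [0, 0, 0], 5]])

```text
time_s: 19.15
position: [0.6117, 0.1715, 0.0112]
tcp_rot: [-3.141, 0.047, -0.002]
wrist_force: [0.1, -0.4, -1.2]
gripper_width: 0.0167
```

```bash
python3 rod.py t14
```

```text
pics/top0.npz [340.1   99.24] [0.9023 0.163  0.03  ]
pics/t11.npz [340.11  99.25] [0.9023 0.1629 0.03  ]
pics/t14.npz [340.2   97.52] [0.9062 0.1628 0.03  ]
[ 0.07  0.59 -2.01] [0.6105 0.1716 0.0107]
```

View pics/t14.png

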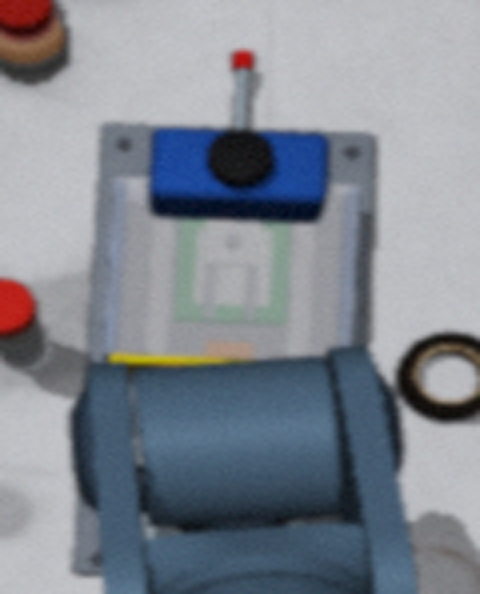

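The rod stays 3.9 mm out with the stick clear of the plate. Drawing the stick out straight.

Call:
move_arm(steps=[[[-0.15, 0, 0], [0, 0, 0], 5], [[-0.35, 0, 0], [0, 0, 0], 5], [[-0.6, 0, 0], [0, 0, 0], 5], [[-0.8, 0, 0], [0, 0, 0], 5], [[-0.95, 0, 0], [0, 0, 0], 5]])

```text
time_s: 19.7
position: [0.5149, 0.1744, 0.0105]
tcp_rot: [3.141, -0.046, -0.001]
wrist_force: [0.4, -0.2, -0.5]
gripper_width: 0.0162
```

Call:
move_arm(steps=[[[-0.25, 0, -0.02], [0, 0, 0], 5], [[-0.5, 0, -0.1], [0, 0, 0], 5], [[-0.8, 0, -0.4], [0, 0, 0], 5], [[-0.85, 0, -0.8], [0, 0, 0], 5], [[-0.85, 0, -0.8], [0, 0, 0], 5]])

```text
time_s: 20.2
position: [0.4344, 0.1777, 0.0959]
tcp_rot: [-3.139, 0.045, -0.017]
wrist_force: [0.6, 0.7, -0.9]
gripper_width: 0.0166
```

```bash
python3 to.py 0.474 0.3995 0.09 64.2 4
```

```text
t 20.2 F [ 0.61  0.68 -0.9 ] w 16.6 pos [0.4344 0.1777 0.0959]
[0.083, -0.557, 0.017] [0.002, -0.005, -0.575]
[0.237, -0.511, 0.017] [0.002, -0.005, -0.575]
[0.373, -0.422, 0.017] [0.003, -0.005, -0.574]
[0.477, -0.3, 0.016] [0.003, -0.006, -0.575]
```

Call:
move_arm(steps=[[[0.04, -0.28, 0], [0, 0, -0.288], 5], [[0.083, -0.557, 0], [0, 0, -0.575], 5], [[0.083, -0.557, 0], [0, 0, -0.575], 5]])

```text
time_s: 20.5
position: [0.4418, 0.2342, 0.0907]
tcp_rot: [-3.114, -0.41, -0.002]
wrist_force: [-0.1, -0.1, -0.9]
gripper_width: 0.0165
```

Call:
move_arm(steps=[[[0.12, -0.255, 0], [0, 0, -0.288], 5], [[0.237, -0.511, 0], [0, 0, -0.575], 5], [[0.237, -0.511, 0], [0, 0, -0.575], 5]])

```text
time_s: 20.8
position: [0.4515, 0.2892, 0.0904]
tcp_rot: [-3.024, -0.85, -0.001]
wrist_force: [1.0, 0.1, -0.3]
gripper_width: 0.0167
```

Call:
move_arm(steps=[[[0.187, -0.211, 0], [0, 0, -0.288], 5], [[0.373, -0.422, 0], [0, 0, -0.574], 5], [[0.373, -0.422, 0], [0, 0, -0.574], 5]])

```text
time_s: 21.1
position: [0.4616, 0.3442, 0.0904]
tcp_rot: [-2.873, -1.272, -0.001]
wrist_force: [-0.2, -0.3, -0.6]
gripper_width: 0.0168
```

Call:
move_arm(steps=[[[0.24, -0.15, 0], [0, 0, -0.288], 5], [[0.477, -0.3, 0], [0, 0, -0.575], 5], [[0.477, -0.3, 0], [0, 0, -0.575], 5], [[0.477, -0.3, 0], [0, 0, -0.575], 5], [[0.477, -0.3, 0], [0, 0, -0.575], 5]])

```text
time_s: 21.6
position: [0.4708, 0.397, 0.0901]
tcp_rot: [2.664, 1.664, -0.003]
wrist_force: [-0.1, -0.1, -0.9]
gripper_width: 0.0168
```

```bash
python3 to.py 0.474 0.3995 0.004 64.2 1;python3 - <<'E'
from plant import env, viewer
from h import *
p,d=viewer.capture('wrist');  cv2.imwrite('pics/w15.png',p[:,:,::-1])
s=env.state(); T=R.from_rotvec(s['tcp_rot']).as_matrix(); print(T.round(4)[:,2])
E
```

```text
t 21.6 F [-0.07 -0.09 -0.92] w 16.8 pos [0.4708 0.397  0.0901]
[0.038, 0.018, 0.861] [-0.001, 0.003, -0.008]
[-9.e-04 -9.e-04 -1.e+00]
```

View pics/w15.png

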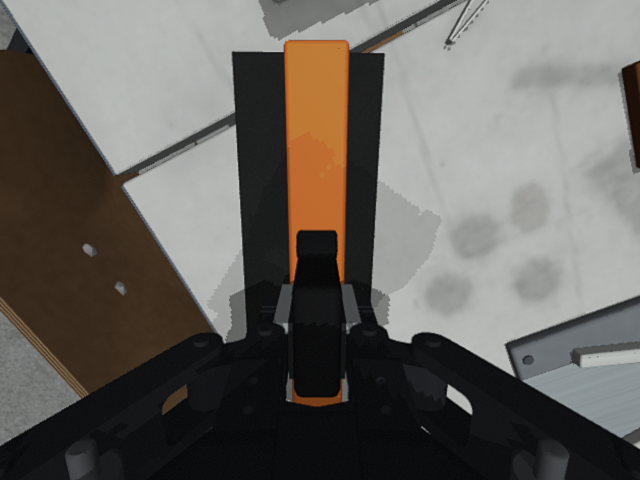

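The stick is back over the mat and aligned with it. Lowering.

Call:
move_arm(steps=[[[0.038, 0.018, 0.4], [0, 0, -0.008], 5], [[0.038, 0.018, 0.65], [0, 0, -0.008], 5], [[0.038, 0.018, 0.8], [0, 0, -0.008], 5], [[0.038, 0.018, 0.86], [0, 0, -0.008], 5], [[0.038, 0.018, 0.86], [0, 0, -0.008], 5], [[0.038, 0.018, 0.86], [0, 0, -0.008], 5]])

```text
time_s: 22.25
position: [0.4755, 0.4017, 0.0061]
tcp_rot: [2.659, 1.673, 0.004]
wrist_force: [0.3, -0.2, -0.9]
gripper_width: 0.0167
```

Call:
move_arm(steps=[[[0, 0, 0.015], [0, 0, 0], 5], [[0, 0, 0.03], [0, 0, 0], 5], [[0, 0, 0.045], [0, 0, 0], 5], [[0, 0, 0.045], [0, 0, 0], 5]])

```text
time_s: 22.65
position: [0.4744, 0.4012, 0.0001]
tcp_rot: [-2.659, -1.674, 0.0]
wrist_force: [-0.3, -0.4, -1.4]
gripper_width: 0.0166
```

```bash
python3 to.py 0.474 0.3995 -0.0008 64.2 1
```

```text
t 22.65 F [-0.28 -0.44 -1.4 ] w 16.6 pos [4.744e-01 4.012e-01 1.000e-04]
[-0.017, 0.004, 0.009] [-0.0, 0.0, 0.007]
```

Call:
move_arm(steps=[[[0, 0, 0.005], [0, 0, 0], 5], [[0, 0, 0.01], [0, 0, 0], 5], [[0, 0, 0.015], [0, 0, 0], 5], [[0, 0, 0.015], [0, 0, 0], 5]])

```text
time_s: 23.05
position: [0.4747, 0.4014, -0.0006]
tcp_rot: [2.658, 1.674, 0.0]
wrist_force: [-2.7, -1.4, 6.3]
gripper_width: 0.0168
```

It's down on the mat, pressing about 7 N. I'll ease up slightly and release.

Call:
move_arm(steps=[[[0, 0, -0.015], [0, 0, 0], 5], [[0, 0, -0.015], [0, 0, 0], 18], [[0, 0, -0.015], [0, 0, 0], 24], [[0, 0, -0.015], [0, 0, 0], 36], [[0, 0, -0.015], [0, 0, 0], 48], [[0, 0, -0.015], [0, 0, 0], 50], [[0, 0, -0.015], [0, 0, 0], 50]])

```text
time_s: 23.75
position: [0.4745, 0.4013, 0.0002]
tcp_rot: [-2.659, -1.674, -0.0]
wrist_force: [0.8, -0.2, 0.2]
gripper_width: 0.0499
```

Call:
move_arm(steps=[[[0, 0, -0.1], [0, 0, 0], 50], [[0, 0, -0.3], [0, 0, 0], 50], [[0, 0, -0.6], [0, 0, 0], 50], [[0, 0, -1.0], [0, 0, 0], 50], [[0, 0, -1.0], [0, 0, 0], 50]])

```text
time_s: 24.25
position: [0.4785, 0.4037, 0.1079]
tcp_rot: [2.658, 1.674, 0.02]
wrist_force: [0.9, 0.2, 1.1]
gripper_width: 0.0504
```

Call:
move_arm(steps=[[[-0.4, 0, -0.4], [0, 0, 0], 50], [[-0.8, 0, -0.8], [0, 0, 0], 50], [[-0.8, 0, -0.8], [0, 0, 0], 50], [[-0.8, 0, -0.8], [0, 0, 0], 50]])

```text
time_s: 24.65
position: [0.4407, 0.329, 0.1824]
tcp_rot: [2.659, 1.672, 0.007]
wrist_force: [0.4, 1.0, -0.1]
gripper_width: 0.0499
```

```bash
python3 rod.py t16; python3 - <<'E'
from plant import env, viewer
from h import *
s=env.state(); print(s['time_s'],s['position'])
c=viewer.camera_params('wrist'); p,d=viewer.capture('wrist'); cv2.imwrite('pics/w16.png',p[:,:,::-1])
ys,xs=np.mgrid[0:480,0:640]; P=depthpts(c,d,np.c_[xs.ravel(),ys.ravel()])
hsv=cv2.cvtColor(p,cv2.COLOR_RGB2HSV).astype(int).reshape(-1,3)
near=(np.abs(P[:,0]-.475)<.12)&(np.abs(P[:,1]-.40)<.12)
k=near&(P[:,2]>.046)&(P[:,2]<.062); print('handle',k.sum(),P[k].mean(0).round(4),cv2.minAreaRect((P[k][:,:2]*1000).astype(np.float32)))
m=near&(hsv[:,0]>5)&(hsv[:,0]<24)&(hsv[:,1]>150)&(hsv[:,2]>90)&(np.abs(P[:,2]-.013)<.008)
print('bar',cv2.minAreaRect((P[m][:,:2]*1000).astype(np.float32)),np.median(P[m][:,2])); A=np.c_[P[m][:,:2],np.ones(m.sum())]; print('slopes',np.linalg.lstsq(A,P[m][:,2],rcond=None)[0])
p,d=viewer.capture('top'); cv2.imwrite('pics/top17.png',p[:,:,::-1])
q,_=load('pics/top0.npz')
for n,(x0,x1,y0,y1) in {'tube':(265,300,155,195),'tape':(375,410,175,212),'timer':(450,500,290,335)}.items():
    print(n,'mean abs diff',np.abs(p[y0:y1,x0:x1].astype(int)-q[y0:y1,x0:x1]).mean().round(2))
hs=cv2.cvtColor(p,cv2.COLOR_RGB2HSV).astype(int); g=((hs[...,0]>40)&(hs[...,0]<90)&(hs[...,1]>35)); g[:130]=0; g[200:]=0; g[:,:310]=0; g[:,365:]=0
k=max(big(g),key=cv2.contourArea); ct=viewer.camera_params('top'); r=cv2.minAreaRect(k); print('plate',plane(ct,[r[0]],.024).round(4),plane(ct,cv2.boxPoints(r),.024).round(4)[:,:2].tolist())
E
```

```text
pics/top0.npz [340.1   99.24] [0.9023 0.163  0.03  ]
pics/t11.npz [340.11  99.25] [0.9023 0.1629 0.03  ]
pics/t16.npz [340.19  97.51] [0.9062 0.1628 0.03  ]
[ 0.27  1.16 -0.98] [0.4401 0.3292 0.1806]
24.7 [0.44013621 0.32922354 0.18063305]
handle 1317 [0.4742 0.3986 0.0542] ((473.791748046875, 398.21893310546875), (45.49302673339844, 17.777589797973633), 64.94414520263672)
bar ((479.85540771484375, 409.71221923828125), (184.16754150390625, 26.31109619140625), 64.37641143798828) 0.013561890831478657
slopes [-0.00161176  0.00259771  0.01325003]
tube mean abs diff 5.82
tape mean abs diff 2.85
timer mean abs diff 2.74
plate [[0.7669 0.1441 0.024 ]] [[0.7353, 0.1508], [0.7991, 0.1481], [0.7986, 0.1373], [0.7349, 0.14]]
```

View pics/top17.png

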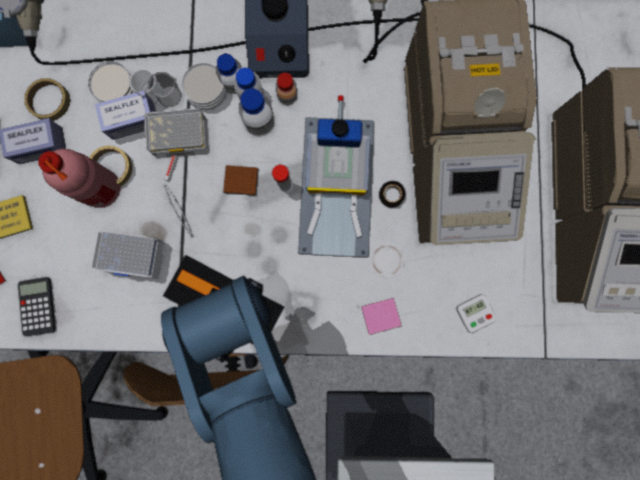

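View pics/w16.png

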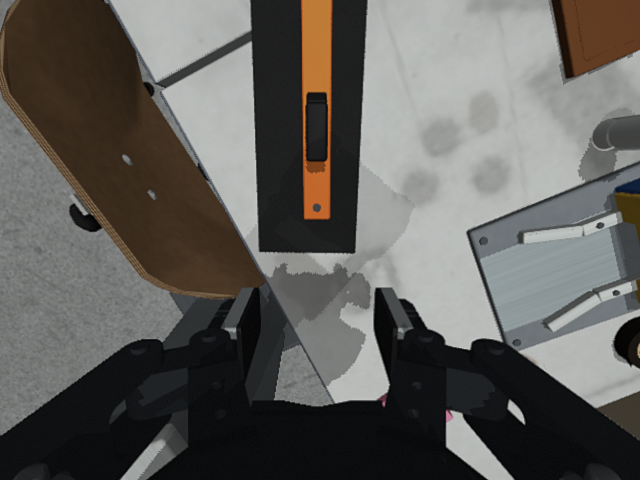

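The stick stands level on its mat at (0.480,0.410), the rod is still 3.9 mm out and the plate is straight under the hood. The tube patch differs a little from the first picture, so one quick check there.

```bash
python3 - <<'E'
from h import *
for f in ('pics/top0.png','pics/top17.png'):
    q=cv2.imread(f).astype(float)[155:195,262:300]; w=np.clip(q[...,2]-q[...,:2].max(2)-40,0,None); ys,xs=np.mgrid[155:195,262:300]
    print((w*xs).sum()/w.sum(),(w*ys).sum()/w.sum(),w.sum())
E
```

```text
278.71651941097724 171.38329317269077 18675.0
279.8536848596978 172.34792887244322 19458.0
```

The tube's cap has shifted by about 1.5 px (≈3 mm). It is still standing and far inside the 30 mm limit. Handing in.

```bash
python3 -c "
from plant import env
print(env.hand_in()); print(env.state()['time_s'])"
```

```text
the job is handed in; nothing more can be done
None
the job is handed in; nothing more can be done
```

I pushed the green plate home against the spring stop with the stick, set the stick back on its mat, and handed the job in at about 25 s of the allowed 72 s. No verdict was reported.

**What I did**
- I gripped the stick by its handle and pushed the plate in under the guard. The skid's drag peaked at about 7 N and then settled at about 4.4 N.
- The stop showed itself as a force jump of about 2.7 N. I pressed it in further, and the highest wrist reading was about 8 N, well under 25 N. Force was only read at the end of each move.
- I then drew the stick out and stood it on its mat.

**Last checks**
- **Stop:** the red rod tip stayed 3.9 mm out from its starting place after the stick was withdrawn and again just before handing in (1.5 mm needed).
- **Plate:** it is about 0.01 rad off the feed, judged from one visible edge through the hood (limit 0.07).
- **Stick:** it stands level on the mat within a few mm of where it started, about 13 mm along and 8 mm across from the mat's middle. The gripper is open and clear of everything.
- **Bystanders:** the tape and timer look unmoved.

**What disagreed**
- **Finger length:** the shut fingertips are about 23 mm behind the reported tool point, not 11 mm ahead of it as the notes say. Because of that, my first grasp closed on top of the handle and pressed it with about 13 N. I saw it, backed off, measured the stick as unmoved, and gripped about 34 mm lower.
- **Tube:** its red cap shifted by about 1.5 pixels (roughly 3 mm) between the first and last top views. It is still standing, but I don't know the cause.

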